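# Slide the stirrer under the titration head and lower the probes through the gate

## Task

Slide the magnetic stirrer, with the beaker standing on it, along the bench in between the foot rails of the titration stand, under the raised probes, and press it gently but fully home against the sprung rear stop, so that the buffer is pushed right in. Then work the lift lever through its stepped gate (across, down, back across, down) so that the probes end fully lowered inside the beaker, guiding the head all the way so that it never drops. Do not lift or tip the stirrer, keep the beaker where it stands on it, do not knock the probes on the glass, and leave the bottle, flask and jar alone.

Things in the scene. Friction and masses are not known exactly. Their poses are not given: they have to be found in the camera images.
- stand: Titration stand fixed to the bench: white tower, aluminium foot. Origin: on the bench, midway between the foot rails, below the probes. x: the way the stirrer slides in; y: left, towards the tower; z up. Rails 18 mm high, 125 mm apart inside, straight for x = -30 to 75 mm, flared at 30 deg to a 177 mm mouth at x = -75 mm. Tower: x = -50 to 50, y = 83 to 155 mm, 340 mm tall.
- rear_buffer (a joint): Rear stop between the rails: rigid dark crossbar carrying a sprung buffer with two rubber bumpers (y = -40 and 40 mm, 15 to 35 mm above the bench). Value: m pressed in, 0 free, 0.005 fully home, where it is rigid; the spring takes only 1 N. The stop is clamped at a different place each day: the free bumper faces lie anywhere from x = 47 to 63 mm in the stand's frame. Feel for it.
- stirrer: Flat grey magnetic stirrer, a loose slab 120 x 120 mm, 40 mm tall, 0.55 to 0.75 kg (sliding it takes a few newtons, varying), on the bench in front of the foot's mouth, askew. Origin: centre of its underside. x: from its dark-panelled front face to its rear face, which meets the rear stop; friction then keeps the buffer pressed in.
- beaker: Empty glass beaker, 70 mm outside and 64 mm inside diameter, 90 mm tall, 0.12 kg, loose on the middle of the stirrer's top, 25 mm behind the stirrer's front edge: a hand held upright against the front face would hit it with the gripper's body, so lean the hand back 30 to 40 degrees. Origin: centre of its underside.
- head: Head over the rails, with two 12 mm probes and a thin dosing tube under it, all within 17 mm of their common axis. Origin: on that axis, at the underside of the white head block (68 x 66 mm, 34 mm tall); the tips hang 100 mm below it. Tips above the bench: 150 mm raised, 65 mm fully lowered (beaker rim 130 mm).
- head_lift (a joint): Lowering of the head with probes and lever, m. 0: raised, lever on the upper ledge of the gate; 0.0425: lever on the middle (drip) ledge; 0.085: fully lowered, lever on the bottom of the gate. The head weighs about 0.55 kg, half held by friction: let go off a ledge, it drops.
- lever (a joint): Swing of the lift lever about an upright pivot in the tower, rad. About 0 (-0.04 to 0.04): far side of the gate (stand's +x); about 0.33 (0.29 to 0.37): near side (-x). Way through the gate: swing 0 to 0.33 at head 0; down to head 0.0425 at swing 0.33; back to swing 0; down to head 0.085.
- gate (a point): Zigzag slot in the aluminium plate on the tower's left (+y) side; the lever's rod passes through it. The point is on the plate's outer face, in the middle of the slot's middle crossing. Slot 15 mm wide, rod 10 mm: 5 mm of play at the knob either way. Its two upright runs lie 22 mm apart (11 mm either side of this point), each 42.5 mm long. Ledges are rigid: feel for them.
- lever_knob (a point): Middle of the black knob at the lever's end: upright cylinder 24 mm in diameter, from 32 mm below to 24 mm above this point, free all round and above. The level rod joins it 20 mm below. In the stand's frame the pivot is at x = 0, y = 85 mm, and at swing q this point is at x = 135 sin(0.165 - q), y = 85 + 135 cos(0.165 - q) mm, 285 mm above the bench raised, 200 mm lowered.
- amber_bottle: Bystander: amber bottle, 86 mm diameter, 190 mm tall, right of the stand. Origin: centre of its underside.
- white_jar: Bystander: white jar, 60 mm diameter, 75 mm tall, left of the stand. Origin: centre of its underside.
- flask: Bystander: conical flask, 80 mm diameter at the foot, 115 mm tall, to the right of the stand. Origin: centre of its underside.
Mind the look-alikes: they are no part of the job. Of the things that look like the stirrer, take the one that is nearest to the robot's base at the start.

How it is judged:
By the outcome, as a careful person would: the job done as asked, in the order asked, and still so for the second after the job is handed in, with the robot touching nothing.
It also fails if it takes over 58 s, if anything falls off the work surface, if the arm or the gripper's body presses on something with over 40 N, if the wrist force passes 120 N, or if a joint passes its speed limit or range.

## Robot

A 6-joint arm with a two-finger parallel gripper is mounted at the origin on the work surface. World frame = base frame: x ahead of the robot, y to its left, z up, the work surface at z = 0. Lengths are in mm, angles in rad, forces in N, time in s.
With the tool pointing down it reaches from about 350 to 775 mm from the base axis. Payload 7.3 kg.
Tool frame: the origin (TCP) lies on the centre line of the jaws, within the pads' length; the fingertips stand 22 mm ahead of it and the grasp point (between the pads) lies 3 mm ahead of it; x points along the fingers, z is the direction in which the jaws open and shut, and the axes are right-handed (so a half turn about x gives the same grasp; the last joint's range is limited). The gripper opens to 92 mm and grips with 3 to 60 N. Pads are 19 mm wide; open, the fingers measure 130 mm over their backs; the gripper's body (75 mm by 190 mm) begins 47 mm behind the grasp point.
Start: joints at [-1.393, 0.342, 1.524, -0, 1.275, -0.146], TCP at [167.062, -497.728, 248.741] pointing down, gripper open.
Joint ranges: [-2.53, 2.53], [-0.77, 2.02], [0.04, 2.7], [-1, 4.14], [0.28, 2.66], [-3.11, 3.11]. Speed limits (rad/s): [2.57, 2.57, 3.14, 3.14, 3.14, 3.14].

## Interface

Orientations are given as [roll, pitch, yaw] about the fixed x, y, z axes, in that order (R = Rz(yaw) Ry(pitch) Rx(roll)).
In Python, from plant import readout, imaging, bot gives the robot as it stands.
- The arm moves only by the tool arm_command, never from a script. Its argument "plan" is a list of rows, each an object of numbers: "tx", "ty", "tz": the shift along the tool's x, y, z in cm; "wx", "wy", "wz": the turn, a rotation vector about the tool's x, y, z in rad; "jaw": the opening, from -1 (shut) to 1 (fully open). In form: [{"tx": .., "ty": .., "tz": .., "wx": .., "wy": .., "wz": .., "jaw": ..}, ...]. A call has 1 to 20 rows; each row shifts and turns the commanded pose from where the row before left it, along the tool's axes as they then stand; what a row does not reach is not made up. A row lasts 1/10 s, in which the tool goes at most 50 mm and 8.59 degrees, less where a joint would pass 70% of its speed; a pose out of reach is approached as far as the arm can. A call with a gripper value outside its range is refused whole. The fingers move at their own pace and stop on an object; the grip force is fixed at half the most. Time passes only in rows, so rows that do not move let the fingers close. It gives the time, the measured TCP pose, the force and the opening at its end, in the units of the state.
- readout.get_obs(): the state, without advancing time (a new reading comes with each control period).
- imaging.capture(name): name is "scene" or "top"; returns the picture (384x512x3 uint8, blue, green, red); there is no depth.
- imaging.get_calibration(name): a dict with "fx", "fy", "cx", "cy" (pixels), "position" and "rotation" of the camera in the world. Camera axes: x right, y up, looking along -z (the intrinsics and any distortion apply to the point x, -y, -z); pixel columns grow to the right and rows downward; lengths in mm; the calibration is good to about 2 mm. A picture is of the moment at which its call begins. get_calibration takes no time and is no camera call.
- bot.close_job(): hands the job in, once; it reports no verdict.
The state is a dict: "time": time; "joint_positions": joint angles; "dq": joint speeds; "tau": joint torques, N m; "tool_pos": TCP position; "tcp_rot": TCP orientation; "contact_force": force on the tool from outside, world axes, zero at the start; "moment": the same for the moment, N m; "grip_width": finger opening in mm.
Only numpy, scipy, OpenCV 4.12 (cv2) and the standard library are available. Lean on these libraries where they do the work, as an engineer would, in place of code of your own. Each camera call takes 0.05 s, during which the arm holds its last target.

## Working session

There is one attempt and no reset: what is moved stays moved. The work goes in short steps, Python scripts to look and compute and a tool call to move; the robot and the scene stay as the last step left them, time stands still between calls to the robot, and variables do not carry over. Pictures are saved under pics/ and viewed, and the job is handed in when it is done.

Besides the shell and the picture viewer there is one more tool, called after "Emit:" as name(argument=value, ...) on one line, values as JSON. arm_command: Moves the arm, as the interface text tells. Its arguments: {"type":"object","properties":{"plan":{"type":"array"}},"required":["plan"]}

```bash
ls; mkdir -p pics
python3 - <<'E'
from plant import readout, imaging, bot
import cv2
o=readout.get_obs();print(o)
for n in("scene","top"):
    c=imaging.get_calibration(n);print(n,c)
    im=imaging.capture(n);cv2.imwrite(f"pics/{n}0.png",im)
E
```

```text
pics
{'time': 0.0, 'joint_positions': array([-1.39298159e+00,  3.42711705e-01,  1.52504144e+00, -3.51700084e-05,
        1.27537790e+00, -1.46051160e-01]), 'dq': array([-0.00119161, -0.00148927, -0.00264283,  0.00136224,  0.00010341,
       -0.00154848]), 'tau': array([-1.39203876e-03, -4.31246138e+01, -2.44225931e+01,  7.15543795e-02,
        5.57404803e-02, -1.14083439e-04]), 'tool_pos': array([ 166.99083825, -497.33259157,  248.04212653]), 'tcp_rot': array([3.017399  , 1.56925757, 1.77047883]), 'contact_force': array([-0.61441426,  0.73578377, -0.79839479]), 'moment': array([0.01877585, 0.03137012, 0.01939437]), 'grip_width': 91.43046225634734}
scene {'fx': 416.0654746788411, 'fy': 416.0654746788411, 'cx': 254.86922171659998, 'cy': 187.71877030917807, 'position': array([1179.70960579,  138.48146118, 1033.1274854 ]), 'rotation': array([ 0.63980154, -0.00466055,  2.09650703])}
top {'fx': 496.15269324586507, 'fy': 496.15269324586507, 'cx': 249.49681412690578, 'cy': 192.50233844615076, 'position': array([ 396.04018125, -179.18216809, 1761.69394089]), 'rotation': array([ 0.13878313, -0.00518613, -1.58121487])}
```

View pics/scene0.png

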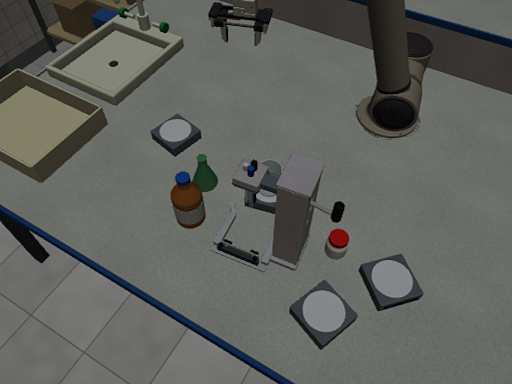

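View pics/top0.png

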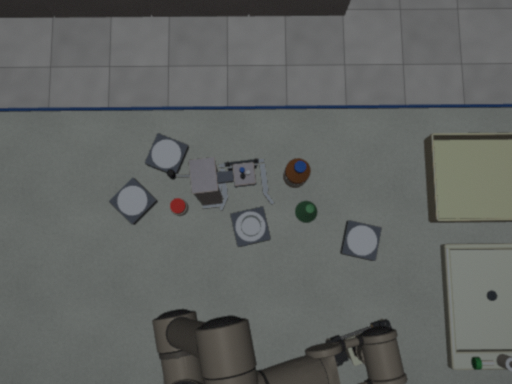

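```bash
cat > h.py <<'E'
import numpy as np, cv2
from scipy.spatial.transform import Rotation as R
from plant import readout, imaging, bot
C={n:imaging.get_calibration(n) for n in("scene","top")}
def ray(n,u,v):
    c=C[n];d=np.array([(u-c['cx'])/c['fx'],-(v-c['cy'])/c['fy'],-1.])
    return c['position'],R.from_euler('xyz',c['rotation']).apply(d)
def onz(n,u,v,z):
    p,d=ray(n,u,v);return p+d*(z-p[2])/d[2]
def proj(n,P):
    c=C[n];q=R.from_euler('xyz',c['rotation']).inv().apply(np.atleast_2d(P)-c['position'])
    return np.c_[c['cx']+c['fx']*q[:,0]/-q[:,2],c['cy']-c['fy']*q[:,1]/-q[:,2]]
def tri(a,b):
    # a,b=(name,u,v)
    p,d=ray(*a);q,e=ray(*b)
    s=np.linalg.lstsq(np.c_[d,-e],q-p,rcond=None)[0]
    A=p+s[0]*d;B=q+s[1]*e
    return (A+B)/2,np.linalg.norm(A-B)
def st():
    o=readout.get_obs();print('t',round(o['time'],2),'tcp',o['tool_pos'].round(1),'rot',o['tcp_rot'].round(3),'F',o['contact_force'].round(1),'M',o['moment'].round(2),'w',round(o['grip_width'],1),'q',o['joint_positions'].round(3));return o
E
python3 - <<'E'
from h import *
for n,u,v,z in [("top",134,201,40),("top",166,154,40),("top",361,241,40),("top",250,227,40)]:
    p=onz(n,u,v,z);print(n,u,v,p.round(0),np.hypot(p[0],p[1]).round())
t=cv2.imread('pics/top0.png');s=cv2.imread('pics/scene0.png')
def crop(im,x0,y0,w,h,k,f): cv2.imwrite(f,cv2.resize(im[y0:y0+h,x0:x0+w],None,fx=k,fy=k,interpolation=cv2.INTER_CUBIC))
crop(t,180,140,110,120,5,'pics/tc.png')
crop(s,190,140,170,130,4.6,'pics/sc.png')
crop(t,210,195,80,65,8,'pics/tstir.png')
E
```

```text
top 134 201 [610. 213.  40.] 646.0
top 166 154 [777. 103.  40.] 784.0
top 361 241 [ 463. -575.   40.] 738.0
top 250 227 [ 516. -191.   40.] 550.0
```

View pics/tc.png

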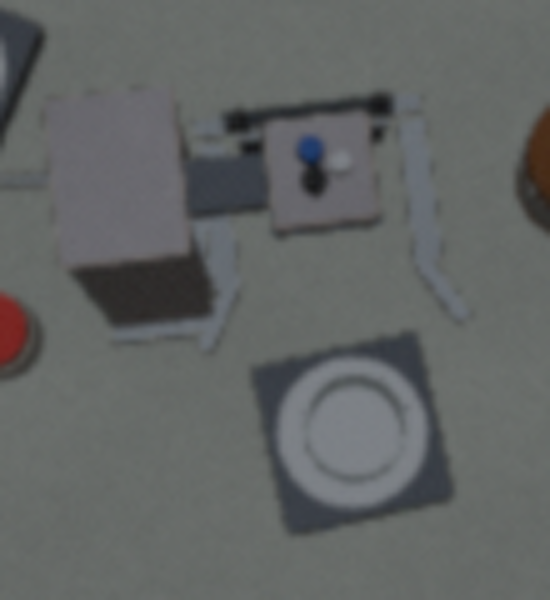

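View pics/sc.png

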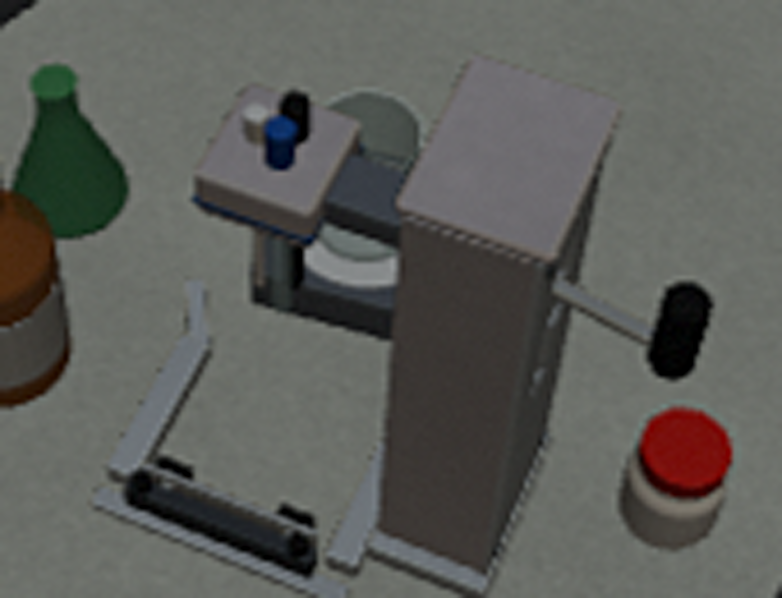

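View pics/tstir.png

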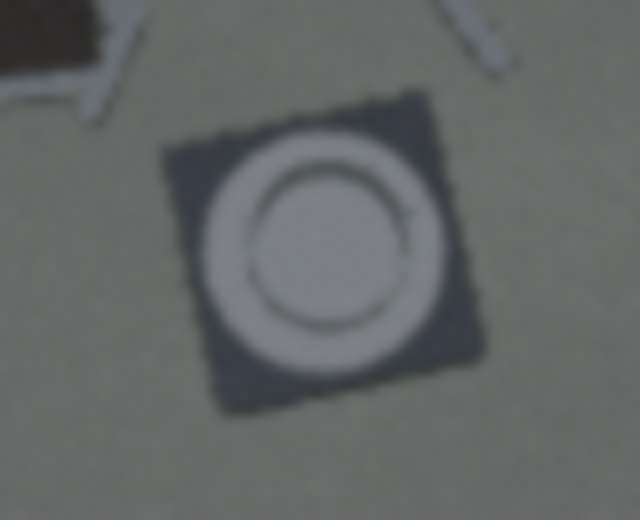

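Run:
```python
from h import *
t=cv2.imread('pics/top0.png');s=cv2.imread('pics/scene0.png')
def crop(im,x0,y0,w,h,k,f): 
    c=cv2.resize(im[y0:y0+h,x0:x0+w],None,fx=k,fy=k,interpolation=cv2.INTER_CUBIC)
    c=cv2.convertScaleAbs(c,alpha=1.7,beta=0)
    cv2.imwrite(f,c)
crop(t,182,152,98,64,8,'pics/t8.png')
crop(s,205,150,90,75,8,'pics/s8a.png')
crop(s,205,200,110,70,7,'pics/s8b.png')
crop(s,260,150,95,75,8,'pics/s8c.png')
```

```text
(no output)
```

View pics/t8.png

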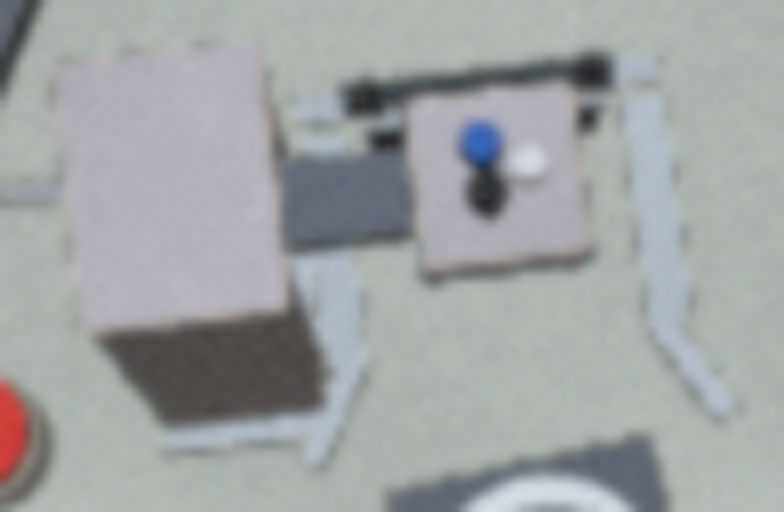

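View pics/s8b.png

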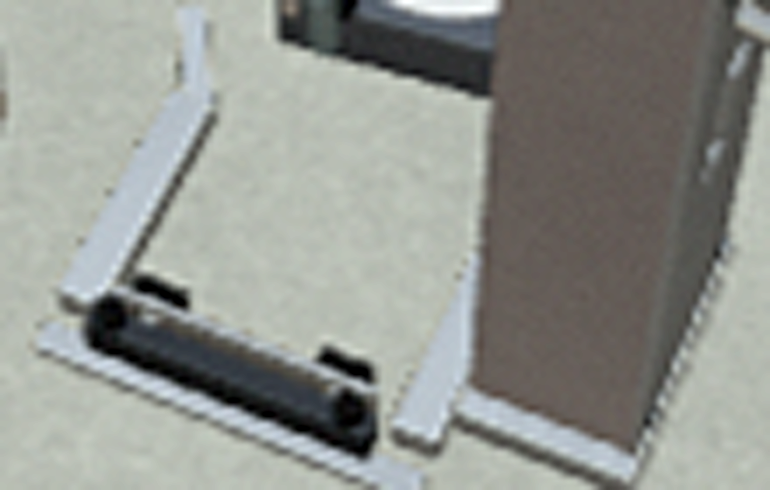

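View pics/s8c.png

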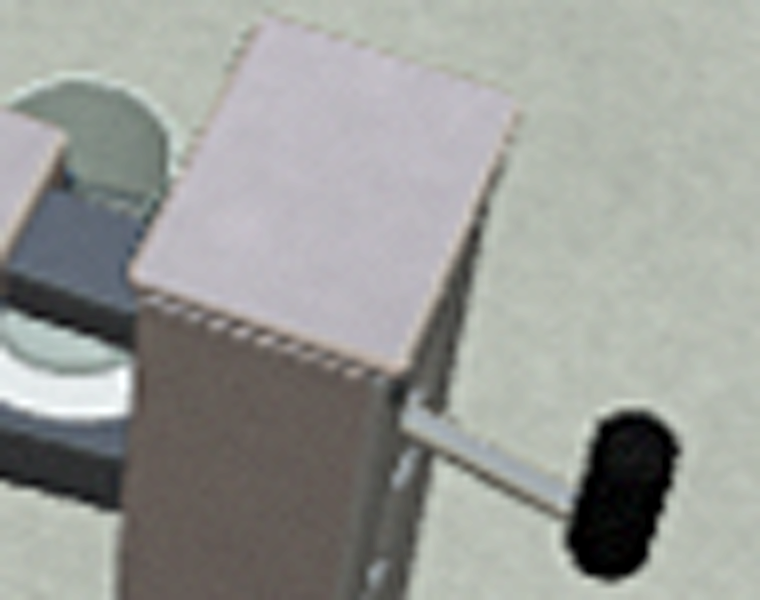

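```bash
cat >> h.py <<'E'
def fit2(S,W):
    S=np.array(S,float);W=np.array(W,float);a=S-S.mean(0);b=W-W.mean(0)
    th=np.arctan2((a[:,0]*b[:,1]-a[:,1]*b[:,0]).sum(),(a*b).sum())
    M=np.array([[np.cos(th),-np.sin(th)],[np.sin(th),np.cos(th)]])
    t=W.mean(0)-M@S.mean(0);return t,th,(W-(S@M.T+t))
def ex(o,k,c): return (c[0]+.5)/k-.5+o[0],(c[1]+.5)/k-.5+o[1]
E
python3 - <<'E'
from h import *
T=[((57,62),(50,155)),((262,42),(50,83)),((293,307),(-50,83)),((90,333),(-50,155))]
Rr=[((655,322),(-30,-62.5)),((626,97),(75,-62.5)),((715,418),(-75,-88.5)),((365,355),(-30,62.5))]
def go(n,off,k,L,z): return [s for _,s in L],[onz(n,*ex(off,k,c),z)[:2] for c,_ in L]
def show(nm,S,W):
    t,th,r=fit2(S,W);print(nm,t.round(1),round(th,4),r.round(1).tolist())
a=go("top",(182,152),8,T,340);b=go("top",(182,152),8,Rr,18)
show('toptower',*a);show('toprail',*b)
c=go("scene",(260,150),8,[((265,18),(-50,83)),((520,105),(-50,155)),((400,372),(50,155)),((132,280),(50,83))],340);show('scenetower',*c)
d=go("scene",(205,200),7,[((213,97),(-30,-62.5)),((108,300),(75,-62.5)),((395,435),(75,62.5))],18);show('scenerail',*d)
show('all',a[0]+b[0]+c[0]+d[0],a[1]+b[1]+c[1]+d[1])
Q=[((165,148),(60,60)),((422,90),(60,-60)),((487,358),(-60,-60)),((225,417),(-60,60))]
show('stirrer',*go("top",(210,195),8,Q,40))
print('disc/beaker', onz("top",*ex((210,195),8,(324,250)),40), onz("top",*ex((210,195),8,(326,246)),40))
# knob: scene top end, top view?
print('bottle',onz("top",298,172,0),'flask',onz("top",306,211,0),'jar',onz("top",178,206,75))
E
```

```text
toptower [ 661.5 -173.7] 0.1141 [[0.5, 1.9], [-0.9, -1.4], [0.5, -1.1], [-0.1, 0.7]]
toprail [ 664.3 -172.7] 0.0904 [[1.4, -2.6], [-1.4, -0.5], [0.8, 1.5], [-0.8, 1.6]]
scenetower [ 662.1 -170.7] 0.1095 [[0.2, -1.4], [1.1, 1.3], [-1.1, 0.9], [-0.3, -0.8]]
scenerail [ 658.  -170.6] 0.0939 [[-0.4, -4.0], [-2.6, 0.7], [3.0, 3.3]]
all [ 661.1 -172.1] 0.1058 [[-0.4, 0.5], [-1.3, -2.6], [0.3, -3.2], [-0.9, -1.5], [3.6, -2.8], [0.9, -2.4], [2.5, 1.8], [3.3, 1.6], [0.9, -0.1], [1.5, 2.5], [-0.7, 2.5], [0.3, 0.8], [-4.3, -2.2], [-6.4, 1.2], [0.7, 4.0]]
stirrer [ 518.5 -191.7] 0.215 [[0.4, -2.3], [-0.9, 2.6], [-0.5, 1.8], [0.9, -2.0]]
disc/beaker [ 519.66081377 -191.36344072   40.        ] [ 521.38845874 -192.24972513   40.        ]
bottle [ 714.99828365 -366.64882508    0.        ] flask [ 573.40424336 -391.82770453    0.        ] jar [587.33978902  54.40024529  75.        ]
```

```bash
cat >> h.py <<'E'
def Rt(psi,a,s=1,b=0):
    # fingers lean: tool x = forward*sin a - up*cos a ; tool z = s*left
    x=np.array([np.sin(a)*np.cos(psi),np.sin(a)*np.sin(psi),-np.cos(a)])
    z=s*np.array([-np.sin(psi),np.cos(psi),0]);return np.c_[x,np.cross(z,x),z]
def rows(p0,R0,wps,n):
    """wps list of (pos,Rmat), n rows each; returns rows + final"""
    from scipy.spatial.transform import Slerp
    out=[];p=np.array(p0,float);Rc=R.from_matrix(R0)
    for (q,Q),m in zip(wps,n):
        Q=R.from_matrix(Q);sl=Slerp([0,1],R.concatenate([Rc,Q]));ps=p.copy()
        for i in range(1,m+1):
            t=i/m;pn=ps+(q-ps)*t;Rn=sl(t)
            d=Rc.inv().apply(pn-p)/10;w=(Rc.inv()*Rn).as_rotvec()
            out.append(np.r_[d,w]);p=pn;Rc=Rn
    return out
def prow(o,jaw):
    for r in o: print([round(float(x),3) for x in r],'|step mm',round(float(np.linalg.norm(r[:3]))*10,1),'deg',round(float(np.degrees(np.linalg.norm(r[3:]))),2))
E
python3 - <<'E'
from h import *
o=st();R0=R.from_euler('xyz',o['tcp_rot']).as_matrix();print(R0.round(3))
a=np.radians(35)
for s in(1,-1):
    w=(R.from_matrix(R0).inv()*R.from_matrix(Rt(.215,a,s))).as_rotvec();print(s,w.round(3),np.linalg.norm(w))
E
```

```text
t 0.1 tcp [ 167.  -497.4  248.1] rot [2.976 1.569 1.729] F [0.7 0.2 0.1] M [0.02 0.03 0.01] w 92.1 q [-1.393  0.343  1.525  0.     1.275 -0.146]
[[-0.     0.948  0.318]
 [ 0.001  0.318 -0.948]
 [-1.     0.    -0.001]]
1 [-2.897 -0.913 -0.052] 3.038263899371849
-1 [ 0.105 -0.035  0.61 ] 0.6200293532322171
```

```bash
cat >> h.py <<'E'
A=np.radians(35)
def tcp_for(C,psi,a=A):
    Q=Rt(psi,a,-1);return np.array(C)-22*Q[:,0]-9.5*Q[:,1],Q
def cpt(o):
    Q=R.from_euler('xyz',o['tcp_rot']).as_matrix();return o['tool_pos']+22*Q[:,0]+9.5*Q[:,1],Q
SO=np.array([661.5,-172.]);SY=0.105
def s2w(x,y,z=0): 
    c,s=np.cos(SY),np.sin(SY);return np.array([SO[0]+c*x-s*y,SO[1]+s*x+c*y,z])
def w2s(p):
    c,s=np.cos(SY),np.sin(SY);d=np.array(p)[:2]-SO;return np.array([c*d[0]+s*d[1],-s*d[0]+c*d[1]])
E
python3 - <<'E'
from h import *
psi=.215;f=np.array([np.cos(psi),np.sin(psi),0]);face=np.array([518.5,-191.7,0])-60*f
hi=tcp_for(face-40*f+[0,0,150],psi);lo=tcp_for(face-25*f+[0,0,19],psi)
p0=np.array([167.062,-497.728,248.741]);R0=Rt(-1.247,0,-1)
o=readout.get_obs();print(R0.round(3),w2s(face))
R0=R.from_euler('xyz',o['tcp_rot']).as_matrix()
r=rows(p0,R0,[hi,lo],[12,6]);prow(r,0);print(hi[0],lo[0])
E
```

```text
[[ 0.     0.318 -0.948]
 [-0.    -0.948 -0.318]
 [-1.     0.    -0.   ]] [-203.91450358  -11.19077639]
[0.721, 2.59, -1.594, 0.009, -0.003, 0.051] |step mm 31.3 deg 2.96
[0.847, 2.536, -1.619, 0.009, -0.003, 0.051] |step mm 31.3 deg 2.96
[0.969, 2.476, -1.643, 0.009, -0.003, 0.051] |step mm 31.3 deg 2.96
[1.089, 2.409, -1.667, 0.009, -0.003, 0.051] |step mm 31.3 deg 2.96
[1.205, 2.336, -1.692, 0.009, -0.003, 0.051] |step mm 31.3 deg 2.96
[1.316, 2.257, -1.715, 0.009, -0.003, 0.051] |step mm 31.3 deg 2.96
[1.424, 2.172, -1.739, 0.009, -0.003, 0.051] |step mm 31.3 deg 2.96
[1.527, 2.082, -1.761, 0.009, -0.003, 0.051] |step mm 31.3 deg 2.96
[1.626, 1.986, -1.784, 0.009, -0.003, 0.051] |step mm 31.3 deg 2.96
[1.719, 1.886, -1.806, 0.009, -0.003, 0.051] |step mm 31.3 deg 2.96
[1.807, 1.78, -1.827, 0.009, -0.003, 0.051] |step mm 31.3 deg 2.96
[1.889, 1.67, -1.847, 0.009, -0.003, 0.051] |step mm 31.3 deg 2.96
[1.932, -1.048, 0.0, 0.0, 0.0, 0.0] |step mm 22.0 deg 0.0
[1.932, -1.048, -0.0, -0.0, 0.0, 0.0] |step mm 22.0 deg 0.0
[1.932, -1.048, -0.0, 0.0, 0.0, 0.0] |step mm 22.0 deg 0.0
[1.932, -1.048, 0.0, 0.0, -0.0, -0.0] |step mm 22.0 deg 0.0
[1.932, -1.048, 0.0, 0.0, 0.0, 0.0] |step mm 22.0 deg 0.0
[1.932, -1.048, -0.0, 0.0, 0.0, 0.0] |step mm 22.0 deg 0.0
[ 400.87143053 -217.38716393  162.57236883] [ 415.52607644 -214.1869525    31.57236883]
```

Emit:
arm_command(plan=[{"tx": 0.72,"ty": 2.59,"tz": -1.59,"wx": 0.009,"wy": -0.003,"wz": 0.051,"jaw": 0.3},{"tx": 0.85,"ty": 2.54,"tz": -1.62,"wx": 0.009,"wy": -0.003,"wz": 0.051,"jaw": 0.3},{"tx": 0.97,"ty": 2.48,"tz": -1.64,"wx": 0.009,"wy": -0.003,"wz": 0.051,"jaw": 0.3},{"tx": 1.09,"ty": 2.41,"tz": -1.67,"wx": 0.009,"wy": -0.003,"wz": 0.051,"jaw": 0.3},{"tx": 1.2,"ty": 2.34,"tz": -1.69,"wx": 0.009,"wy": -0.003,"wz": 0.051,"jaw": 0.3},{"tx": 1.32,"ty": 2.26,"tz": -1.72,"wx": 0.009,"wy": -0.003,"wz": 0.051,"jaw": 0.3},{"tx": 1.42,"ty": 2.17,"tz": -1.74,"wx": 0.009,"wy": -0.003,"wz": 0.051,"jaw": 0.3},{"tx": 1.53,"ty": 2.08,"tz": -1.76,"wx": 0.009,"wy": -0.003,"wz": 0.051,"jaw": 0.3},{"tx": 1.63,"ty": 1.99,"tz": -1.78,"wx": 0.009,"wy": -0.003,"wz": 0.051,"jaw": 0.3},{"tx": 1.72,"ty": 1.89,"tz": -1.81,"wx": 0.009,"wy": -0.003,"wz": 0.051,"jaw": 0.3},{"tx": 1.81,"ty": 1.78,"tz": -1.83,"wx": 0.009,"wy": -0.003,"wz": 0.051,"jaw": 0.3},{"tx": 1.89,"ty": 1.67,"tz": -1.85,"wx": 0.009,"wy": -0.003,"wz": 0.051,"jaw": 0.3},{"jaw": 0.3},{"jaw": 0.3}])

```text
invalid input at $.plan[12]: expected keys tx, ty, tz, wx, wy, wz, jaw
```

Run:
```python
from h import *
o=st();c,Q=cpt(o);print(c,Q.round(3));print(Rt(.215,A,-1).round(3))
psi=.215;f=np.array([np.cos(psi),np.sin(psi),0]);face=np.array([518.5,-191.7,0])-60*f
print('gap',(face-c)@f,'lat',(c-face)@np.array([-f[1],f[0],0]))
cv2.imwrite('pics/s1.png',imaging.capture('scene'))
```

```text
t 0.1 tcp [ 167.  -497.4  248.1] rot [2.976 1.569 1.729] F [0.7 0.2 0.1] M [0.02 0.03 0.01] w 92.1 q [-1.393  0.343  1.525  0.     1.275 -0.146]
[ 175.99809984 -494.32837308  226.14476463] [[-0.     0.948  0.318]
 [ 0.001  0.318 -0.948]
 [-1.     0.    -0.001]]
[[ 0.56   0.8    0.213]
 [ 0.122  0.175 -0.977]
 [-0.819  0.574 -0.   ]]
gap 339.18125655815726 lat -222.58887712451468
```

View pics/s1.png

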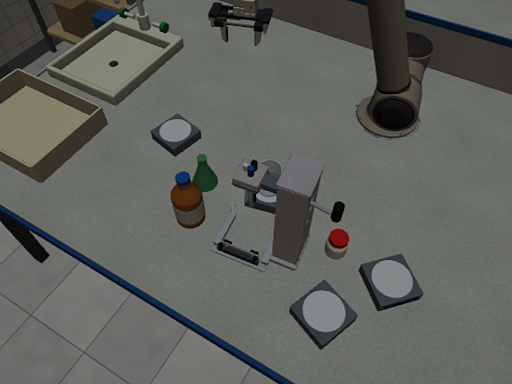

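The plan was refused because two rows lacked keys, so nothing has moved and the picture is unchanged. I'm resending it with every key.

Emit:
arm_command(plan=[{"tx": 0.72,"ty": 2.59,"tz": -1.59,"wx": 0.009,"wy": -0.003,"wz": 0.051,"jaw": 0.3},{"tx": 0.85,"ty": 2.54,"tz": -1.62,"wx": 0.009,"wy": -0.003,"wz": 0.051,"jaw": 0.3},{"tx": 0.97,"ty": 2.48,"tz": -1.64,"wx": 0.009,"wy": -0.003,"wz": 0.051,"jaw": 0.3},{"tx": 1.09,"ty": 2.41,"tz": -1.67,"wx": 0.009,"wy": -0.003,"wz": 0.051,"jaw": 0.3},{"tx": 1.2,"ty": 2.34,"tz": -1.69,"wx": 0.009,"wy": -0.003,"wz": 0.051,"jaw": 0.3},{"tx": 1.32,"ty": 2.26,"tz": -1.72,"wx": 0.009,"wy": -0.003,"wz": 0.051,"jaw": 0.3},{"tx": 1.42,"ty": 2.17,"tz": -1.74,"wx": 0.009,"wy": -0.003,"wz": 0.051,"jaw": 0.3},{"tx": 1.53,"ty": 2.08,"tz": -1.76,"wx": 0.009,"wy": -0.003,"wz": 0.051,"jaw": 0.3},{"tx": 1.63,"ty": 1.99,"tz": -1.78,"wx": 0.009,"wy": -0.003,"wz": 0.051,"jaw": 0.3},{"tx": 1.72,"ty": 1.89,"tz": -1.81,"wx": 0.009,"wy": -0.003,"wz": 0.051,"jaw": 0.3},{"tx": 1.81,"ty": 1.78,"tz": -1.83,"wx": 0.009,"wy": -0.003,"wz": 0.051,"jaw": 0.3},{"tx": 1.89,"ty": 1.67,"tz": -1.85,"wx": 0.009,"wy": -0.003,"wz": 0.051,"jaw": 0.3},{"tx": 0,"ty": 0,"tz": 0,"wx": 0,"wy": 0,"wz": 0,"jaw": 0.3},{"tx": 0,"ty": 0,"tz": 0,"wx": 0,"wy": 0,"wz": 0,"jaw": 0.3}])

```text
time: 1.55
tool_pos: [401.5, -217.7, 162.3]
tcp_rot: [1.568, 0.959, 0.21]
contact_force: [-0.4, -0.9, -0.2]
grip_width: 59.5
```

Run:
```python
from h import *
o=st();c,Q=cpt(o);print(c,Q.round(3));print(Rt(.215,A,-1).round(3))
psi=.215;f=np.array([np.cos(psi),np.sin(psi),0]);face=np.array([518.5,-191.7,0])-60*f
print('gap',(face-c)@f,'lat',(c-face)@np.array([-f[1],f[0],0]))
t=imaging.capture('top');cv2.imwrite('pics/t2.png',cv2.resize(t[150:384,150:420],None,fx=2.8,fy=2.5))
s=imaging.capture('scene');cv2.imwrite('pics/s2.png',s)
```

```text
t 1.55 tcp [ 401.5 -217.7  162.3] rot [1.568 0.959 0.21 ] F [-0.4 -0.9 -0.2] M [-0.1   0.36  0.03] w 59.5 q [-1.045  0.229  2.171  0.913  0.761 -0.377]
[ 421.47883417 -213.37409696  149.70457103] [[ 0.562  0.8    0.211]
 [ 0.12   0.174 -0.977]
 [-0.819  0.574  0.002]]
[[ 0.56   0.8    0.213]
 [ 0.122  0.175 -0.977]
 [-0.819  0.574 -0.   ]]
gap 39.41150160260166 lat -0.4758648730442551
```

View pics/s2.png

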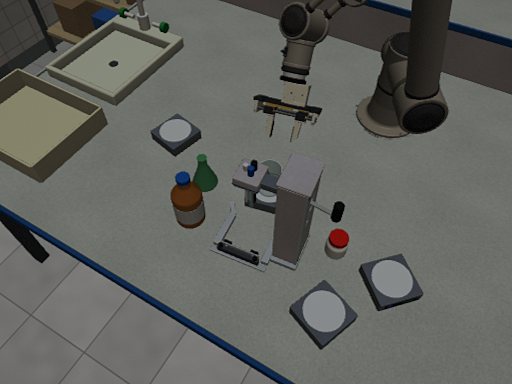

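View pics/t2.png

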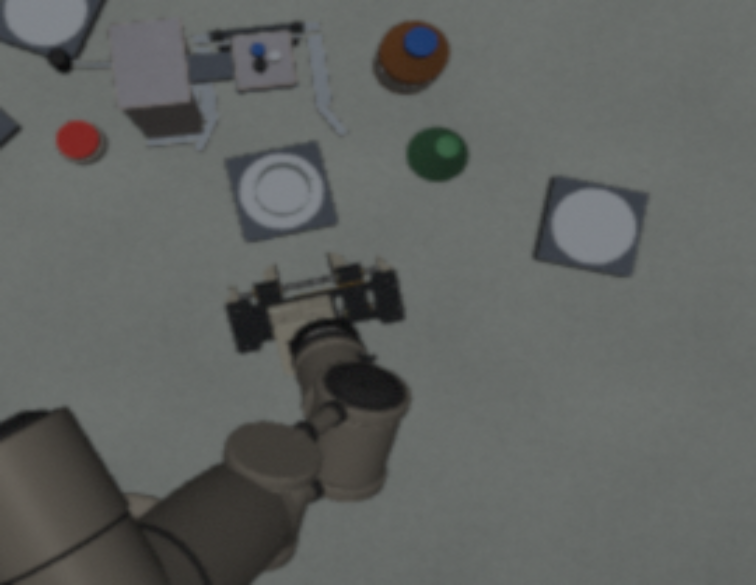

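Emit:
arm_command(plan=[{"tx": 1.93,"ty": -1.05,"tz": 0,"wx": 0,"wy": 0,"wz": 0,"jaw": 0.3},{"tx": 1.93,"ty": -1.05,"tz": 0,"wx": 0,"wy": 0,"wz": 0,"jaw": 0.3},{"tx": 1.93,"ty": -1.05,"tz": 0,"wx": 0,"wy": 0,"wz": 0,"jaw": 0.3},{"tx": 1.93,"ty": -1.05,"tz": 0,"wx": 0,"wy": 0,"wz": 0,"jaw": 0.3},{"tx": 1.93,"ty": -1.05,"tz": 0,"wx": 0,"wy": 0,"wz": 0,"jaw": 0.3},{"tx": 1.93,"ty": -1.05,"tz": 0,"wx": 0,"wy": 0,"wz": 0,"jaw": 0.3},{"tx": 0.287,"ty": 0.41,"tz": 0,"wx": 0,"wy": 0,"wz": 0,"jaw": 0.3},{"tx": 0.287,"ty": 0.41,"tz": 0,"wx": 0,"wy": 0,"wz": 0,"jaw": 0.3},{"tx": 0.287,"ty": 0.41,"tz": 0,"wx": 0,"wy": 0,"wz": 0,"jaw": 0.3}])

```text
time: 2.55
tool_pos: [431.9, -212.4, 32.5]
tcp_rot: [1.564, 0.957, 0.206]
contact_force: [-0.2, 0.8, 0.0]
grip_width: 59.7
```

Emit:
arm_command(plan=[{"tx": 0.115,"ty": 0.164,"tz": 0,"wx": 0,"wy": 0,"wz": 0,"jaw": 0.3},{"tx": 0.115,"ty": 0.164,"tz": 0,"wx": 0,"wy": 0,"wz": 0,"jaw": 0.3},{"tx": 0.115,"ty": 0.164,"tz": 0,"wx": 0,"wy": 0,"wz": 0,"jaw": 0.3}])

```text
time: 2.85
tool_pos: [437.2, -210.5, 32.0]
tcp_rot: [1.566, 0.958, 0.208]
contact_force: [1.1, 0.7, 0.1]
grip_width: 59.8
```

Emit:
arm_command(plan=[{"tx": 0.115,"ty": 0.164,"tz": 0,"wx": 0,"wy": 0,"wz": 0,"jaw": 0.3},{"tx": 0.115,"ty": 0.164,"tz": 0,"wx": 0,"wy": 0,"wz": 0,"jaw": 0.3},{"tx": 0.115,"ty": 0.164,"tz": 0,"wx": 0,"wy": 0,"wz": 0,"jaw": 0.3}])

```text
time: 3.15
tool_pos: [442.0, -209.4, 31.5]
tcp_rot: [1.567, 0.96, 0.207]
contact_force: [-11.5, -3.4, 7.8]
grip_width: 59.2
```

Run:
```python
from h import *
o=st();c,Q=cpt(o);print(c,w2s(c))
psi=.215;f=np.array([np.cos(psi),np.sin(psi),0]);face=np.array([518.5,-191.7,0])-60*f
print('gap',(face-c)@f,'lat',(c-face)@np.array([-f[1],f[0],0]))
t=imaging.capture('top');cv2.imwrite('pics/t3.png',cv2.resize(t[190:290,190:320],None,fx=6,fy=6,interpolation=cv2.INTER_CUBIC))
```

```text
t 3.15 tcp [ 442.  -209.4   31.5] rot [1.567 0.96  0.207] F [-11.5  -3.4   7.8] M [-0.14  0.93  0.05] w 59.2 q [-0.934  0.577  2.221  1.474  0.552 -0.951]
[ 462.00305233 -205.16734772   18.90454099] [-201.87440656  -12.07597035]
gap -1.9305917826043983 lat -1.1038023184700414
```

View pics/t3.png

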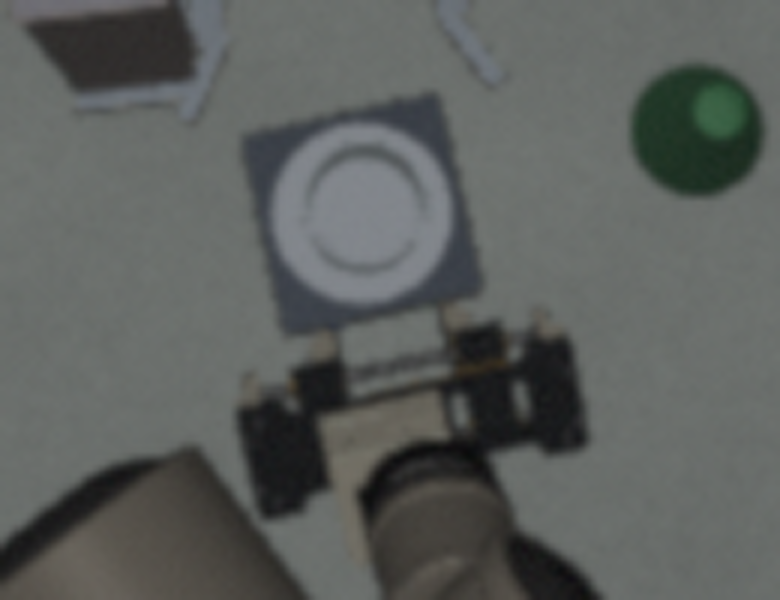

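Run:
```python
from h import *
o=st();c,Q=cpt(o)
w=[]
for x,y,ps,z in [(-165,-8,.08,19.2),(-140,-3.5,.03,19.4)]:
    w.append(tcp_for(s2w(x,y,z),SY+ps))
r=rows(o['tool_pos'],Q,w,[11,8]);prow(r,.3)
```

```text
t 3.2 tcp [ 442.3 -209.4   31.5] rot [1.567 0.959 0.207] F [-9.7 -1.4  6.6] M [-0.17  0.84  0.02] w 59.7 q [-0.934  0.578  2.22   1.474  0.552 -0.951]
[0.19, 0.276, -0.006, 0.002, -0.001, -0.0] |step mm 3.4 deg 0.13
[0.19, 0.276, -0.007, 0.002, -0.001, -0.0] |step mm 3.4 deg 0.13
[0.19, 0.276, -0.008, 0.002, -0.001, -0.0] |step mm 3.4 deg 0.13
[0.19, 0.276, -0.008, 0.002, -0.001, -0.0] |step mm 3.4 deg 0.13
[0.19, 0.276, -0.009, 0.002, -0.001, -0.0] |step mm 3.4 deg 0.13
[0.19, 0.276, -0.01, 0.002, -0.001, -0.0] |step mm 3.4 deg 0.13
[0.19, 0.276, -0.011, 0.002, -0.001, -0.0] |step mm 3.4 deg 0.13
[0.19, 0.276, -0.011, 0.002, -0.001, -0.0] |step mm 3.4 deg 0.13
[0.19, 0.276, -0.012, 0.002, -0.001, -0.0] |step mm 3.4 deg 0.13
[0.19, 0.276, -0.013, 0.002, -0.001, -0.0] |step mm 3.4 deg 0.13
[0.19, 0.276, -0.014, 0.002, -0.001, -0.0] |step mm 3.4 deg 0.13
[0.179, 0.261, -0.044, 0.005, -0.004, -0.0] |step mm 3.2 deg 0.36
[0.179, 0.26, -0.046, 0.005, -0.004, 0.0] |step mm 3.2 deg 0.36
[0.179, 0.26, -0.048, 0.005, -0.004, 0.0] |step mm 3.2 deg 0.36
[0.179, 0.26, -0.05, 0.005, -0.004, -0.0] |step mm 3.2 deg 0.36
[0.179, 0.26, -0.052, 0.005, -0.004, 0.0] |step mm 3.2 deg 0.36
[0.179, 0.259, -0.054, 0.005, -0.004, -0.0] |step mm 3.2 deg 0.36
[0.178, 0.259, -0.056, 0.005, -0.004, 0.0] |step mm 3.2 deg 0.36
[0.178, 0.259, -0.058, 0.005, -0.004, -0.0] |step mm 3.2 deg 0.36
```

Emit:
arm_command(plan=[{"tx": 0.19,"ty": 0.28,"tz": -0.01,"wx": 0.002,"wy": -0.001,"wz": 0,"jaw": 0.3},{"tx": 0.19,"ty": 0.28,"tz": -0.01,"wx": 0.002,"wy": -0.001,"wz": 0,"jaw": 0.3},{"tx": 0.19,"ty": 0.28,"tz": -0.01,"wx": 0.002,"wy": -0.001,"wz": 0,"jaw": 0.3},{"tx": 0.19,"ty": 0.28,"tz": -0.01,"wx": 0.002,"wy": -0.001,"wz": 0,"jaw": 0.3},{"tx": 0.19,"ty": 0.28,"tz": -0.01,"wx": 0.002,"wy": -0.001,"wz": 0,"jaw": 0.3},{"tx": 0.19,"ty": 0.28,"tz": -0.01,"wx": 0.002,"wy": -0.001,"wz": 0,"jaw": 0.3},{"tx": 0.19,"ty": 0.28,"tz": -0.01,"wx": 0.002,"wy": -0.001,"wz": 0,"jaw": 0.3},{"tx": 0.19,"ty": 0.28,"tz": -0.01,"wx": 0.002,"wy": -0.001,"wz": 0,"jaw": 0.3},{"tx": 0.19,"ty": 0.28,"tz": -0.01,"wx": 0.002,"wy": -0.001,"wz": 0,"jaw": 0.3},{"tx": 0.19,"ty": 0.28,"tz": -0.01,"wx": 0.002,"wy": -0.001,"wz": 0,"jaw": 0.3},{"tx": 0.19,"ty": 0.28,"tz": -0.01,"wx": 0.002,"wy": -0.001,"wz": 0,"jaw": 0.3}])

```text
time: 4.3
tool_pos: [478.2, -200.6, 31.7]
tcp_rot: [1.574, 0.96, 0.189]
contact_force: [-8.4, -2.2, 3.0]
grip_width: 59.6
```

Run:
```python
from h import *
o=st();c,Q=cpt(o);print(c,w2s(c))
t=imaging.capture('top');cv2.imwrite('pics/t4.png',cv2.resize(t[170:260,190:320],None,fx=6,fy=6,interpolation=cv2.INTER_CUBIC))
```

```text
t 4.3 tcp [ 478.2 -200.6   31.7] rot [1.574 0.96  0.189] F [-8.4 -2.2  3. ] M [-0.19  1.04  0.08] w 59.6 q [-0.839  0.59   2.167  1.503  0.515 -0.855]
[ 498.24073532 -196.81042427   19.16370799] [-164.96043484   -7.5630411 ]
```

View pics/t4.png

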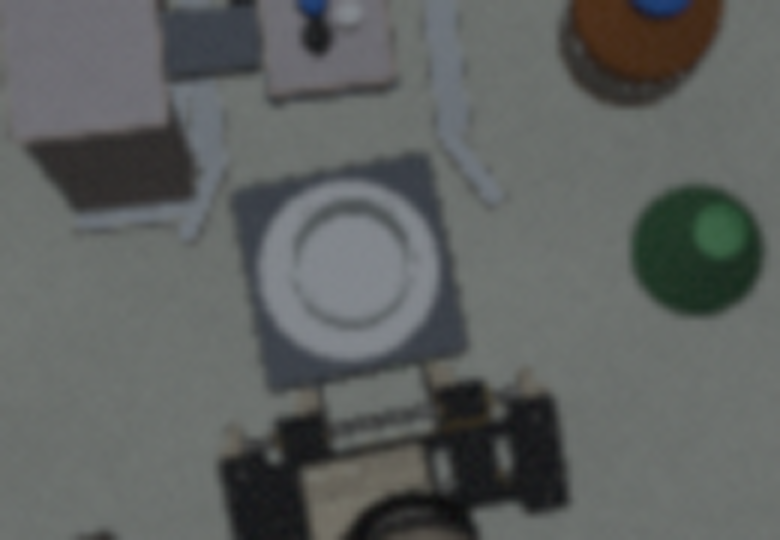

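Run:
```python
from h import *
S=[(60,60),(60,-60),(-60,-60),(-60,60)]
P=[(233,190),(425,155),(467,350),(270,390)]
W=[onz('top',*ex((190,170),6,p),40)[:2] for p in P]
t,th,r=fit2(S,W);print(t,th-SY,w2s(t),r.round(1).tolist())
for p in [(440,140),(225,160),(420,5),(487,205),(185,240)]: print(p,w2s(onz('top',*ex((190,170),6,p),18)))
o=readout.get_obs();c,Q=cpt(o)
w=[]
for x,y,ps,z in [(-140,-3.,.03,19.4)]:
    w.append(tcp_for(s2w(x,y,z),SY+ps))
r=rows(o['tool_pos'],Q,w,[8]);prow(r[:1]+r[-1:],.3)
```

```text
[ 558.40126249 -183.5819599 ] 0.07900785549011076 [-103.74480011   -0.71268619] [[-0.1, -3.0], [-2.6, 2.8], [1.4, 2.0], [1.4, -1.9]]
(440, 140) [-30.77307686 -63.49253951]
(225, 160) [-28.07893822  64.10449495]
(420, 5) [ 51.1372315  -61.30880306]
(487, 205) [-72.36948474 -86.43007994]
(185, 240) [-72.58375078  92.65473481]
[0.177, 0.255, -0.045, 0.005, -0.004, -0.0] |step mm 3.1 deg 0.37
[0.175, 0.253, -0.059, 0.005, -0.004, -0.0] |step mm 3.1 deg 0.37
```

Emit:
arm_command(plan=[{"tx": 0.177,"ty": 0.255,"tz": -0.04,"wx": 0.005,"wy": -0.004,"wz": 0,"jaw": 0.3},{"tx": 0.177,"ty": 0.255,"tz": -0.04,"wx": 0.005,"wy": -0.004,"wz": 0,"jaw": 0.3},{"tx": 0.177,"ty": 0.255,"tz": -0.04,"wx": 0.005,"wy": -0.004,"wz": 0,"jaw": 0.3},{"tx": 0.177,"ty": 0.255,"tz": -0.04,"wx": 0.005,"wy": -0.004,"wz": 0,"jaw": 0.3},{"tx": 0.177,"ty": 0.255,"tz": -0.05,"wx": 0.005,"wy": -0.004,"wz": 0,"jaw": 0.3},{"tx": 0.177,"ty": 0.255,"tz": -0.05,"wx": 0.005,"wy": -0.004,"wz": 0,"jaw": 0.3},{"tx": 0.177,"ty": 0.255,"tz": -0.05,"wx": 0.005,"wy": -0.004,"wz": 0,"jaw": 0.3},{"tx": 0.177,"ty": 0.255,"tz": -0.05,"wx": 0.005,"wy": -0.004,"wz": 0,"jaw": 0.3}])

```text
time: 5.15
tool_pos: [501.7, -192.9, 31.7]
tcp_rot: [1.569, 0.96, 0.133]
contact_force: [-4.3, -1.0, -1.0]
grip_width: 60.1
```

Run:
```python
from h import *
o=st();c,Q=cpt(o);print(c,w2s(c))
t=imaging.capture('top');cv2.imwrite('pics/t5.png',cv2.resize(t[160:250,190:320],None,fx=6,fy=6,interpolation=cv2.INTER_CUBIC))
```

```text
t 5.15 tcp [ 501.7 -192.9   31.7] rot [1.569 0.96  0.133] F [-4.3 -1.  -1. ] M [-0.13  1.04 -0.  ] w 60.1 q [-0.767  0.596  2.144  1.586  0.466 -0.822]
[ 521.95801244 -190.21128602   19.1558387 ] [-140.68214214   -3.48598786]
```

View pics/t5.png

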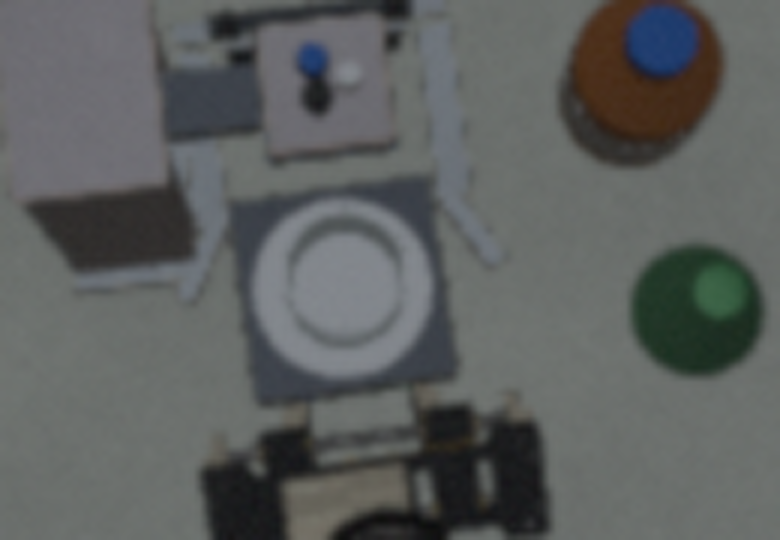

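Run:
```python
from h import *
S=[(60,60),(60,-60),(-60,-60),(-60,60)]
P=[(233,202),(432,177),(457,373),(260,405)]
W=[onz('top',*ex((190,160),6,p),40)[:2] for p in P]
t,th,r=fit2(S,W);print(t,th-SY,w2s(t),r.round(1).tolist())
for p in W: print(w2s(p))
o=readout.get_obs();c,Q=cpt(o)
w=[]
for x,y,ps,z in [(-115,-2.5,0.0,19.4),(-85,-2.5,0,19.4)]:
    w.append(tcp_for(s2w(x,y,z),SY+ps))
r=rows(o['tool_pos'],Q,w,[8,10]);prow(r[:1]+r[7:9],.3)
```

```text
[ 582.9263905  -181.94202779] 0.0214170668544902 [-79.18286606  -1.65219514] [[-0.4, -1.9], [-1.9, 0.8], [2.3, 3.0], [0.0, -1.8]]
[-21.06466635  57.76391325]
[-19.71100204 -59.39748547]
[-135.31596597  -60.187157  ]
[-140.63982987   55.21194866]
[0.178, 0.259, -0.009, 0.003, -0.002, -0.0] |step mm 3.1 deg 0.22
[0.178, 0.258, -0.017, 0.003, -0.002, -0.0] |step mm 3.1 deg 0.22
[0.172, 0.246, 0.0, 0.0, 0.0, 0.0] |step mm 3.0 deg 0.0
```

Emit:
arm_command(plan=[{"tx": 0.178,"ty": 0.258,"tz": -0.02,"wx": 0.003,"wy": -0.002,"wz": 0,"jaw": 0.3},{"tx": 0.178,"ty": 0.258,"tz": -0.02,"wx": 0.003,"wy": -0.002,"wz": 0,"jaw": 0.3},{"tx": 0.178,"ty": 0.258,"tz": -0.02,"wx": 0.003,"wy": -0.002,"wz": 0,"jaw": 0.3},{"tx": 0.178,"ty": 0.258,"tz": -0.02,"wx": 0.003,"wy": -0.002,"wz": 0,"jaw": 0.3},{"tx": 0.178,"ty": 0.258,"tz": -0.02,"wx": 0.003,"wy": -0.002,"wz": 0,"jaw": 0.3},{"tx": 0.178,"ty": 0.258,"tz": -0.02,"wx": 0.003,"wy": -0.002,"wz": 0,"jaw": 0.3},{"tx": 0.178,"ty": 0.258,"tz": -0.02,"wx": 0.003,"wy": -0.002,"wz": 0,"jaw": 0.3},{"tx": 0.178,"ty": 0.258,"tz": -0.02,"wx": 0.003,"wy": -0.002,"wz": 0,"jaw": 0.3}])

```text
time: 6.0
tool_pos: [527.6, -188.1, 32.1]
tcp_rot: [1.57, 0.959, 0.107]
contact_force: [-1.6, -1.4, -3.3]
grip_width: 59.7
```

Emit:
arm_command(plan=[{"tx": 0.172,"ty": 0.246,"tz": 0,"wx": 0,"wy": 0,"wz": 0,"jaw": 0.3},{"tx": 0.172,"ty": 0.246,"tz": 0,"wx": 0,"wy": 0,"wz": 0,"jaw": 0.3},{"tx": 0.172,"ty": 0.246,"tz": 0,"wx": 0,"wy": 0,"wz": 0,"jaw": 0.3},{"tx": 0.172,"ty": 0.246,"tz": 0,"wx": 0,"wy": 0,"wz": 0,"jaw": 0.3},{"tx": 0.172,"ty": 0.246,"tz": 0,"wx": 0,"wy": 0,"wz": 0,"jaw": 0.3},{"tx": 0.172,"ty": 0.246,"tz": 0,"wx": 0,"wy": 0,"wz": 0,"jaw": 0.3}])

```text
time: 6.6
tool_pos: [545.8, -186.4, 32.5]
tcp_rot: [1.57, 0.958, 0.107]
contact_force: [-3.1, -1.0, -2.9]
grip_width: 59.8
```

Run:
```python
from h import *
o=st();c,Q=cpt(o);print(c,w2s(c))
t=imaging.capture('top');cv2.imwrite('pics/t6.png',cv2.resize(t[150:240,190:320],None,fx=6,fy=6,interpolation=cv2.INTER_CUBIC))
s=imaging.capture('scene');cv2.imwrite('pics/s6.png',cv2.resize(s[130:270,190:360],None,fx=4.5,fy=4.2,interpolation=cv2.INTER_CUBIC))
```

```text
t 6.6 tcp [ 545.8 -186.4   32.5] rot [1.57  0.958 0.107] F [-3.1 -1.  -2.9] M [-0.1   1.14  0.03] w 59.8 q [-0.677  0.619  2.06   1.57   0.418 -0.684]
[ 566.07354787 -184.17594308   19.91612371] [-96.17702305  -2.10750856]
```

View pics/t6.png

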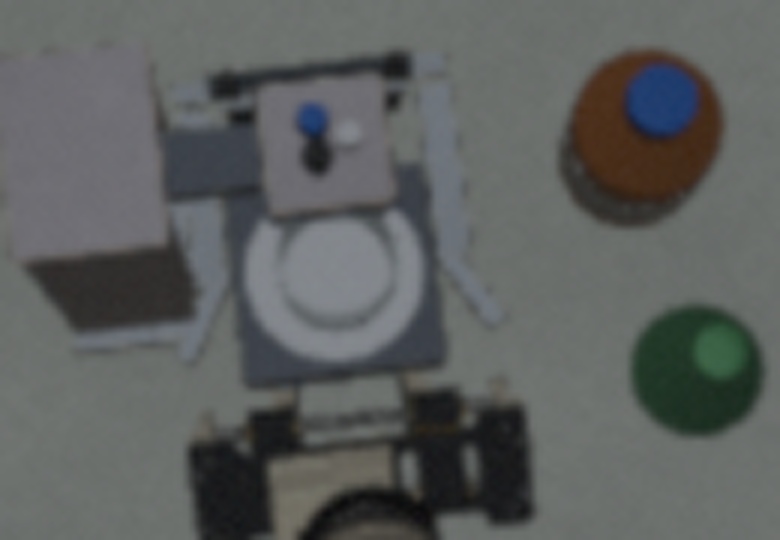

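View pics/s6.png

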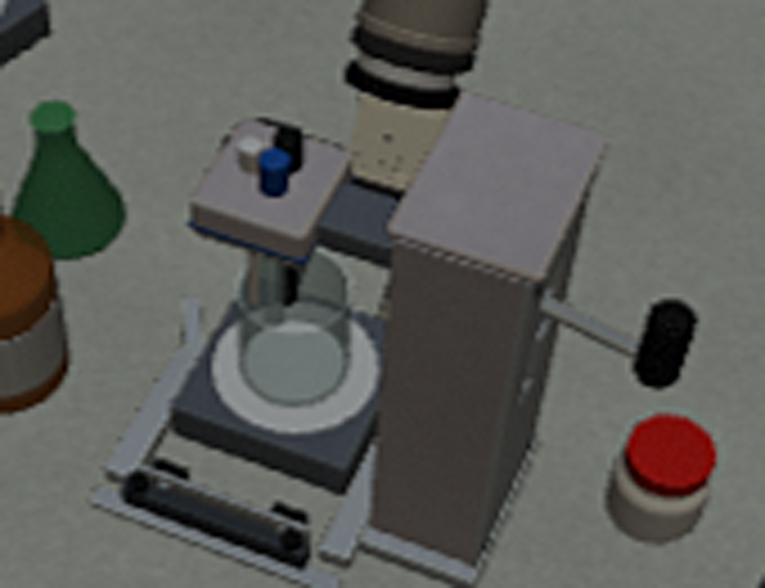

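Emit:
arm_command(plan=[{"tx": 0.18,"ty": 0.24,"tz": 0,"wx": 0,"wy": 0,"wz": 0,"jaw": 0.3},{"tx": 0.18,"ty": 0.24,"tz": 0,"wx": 0,"wy": 0,"wz": 0,"jaw": 0.3},{"tx": 0.18,"ty": 0.24,"tz": 0,"wx": 0,"wy": 0,"wz": 0,"jaw": 0.3},{"tx": 0.18,"ty": 0.24,"tz": 0,"wx": 0,"wy": 0,"wz": 0,"jaw": 0.3},{"tx": 0.18,"ty": 0.24,"tz": 0,"wx": 0,"wy": 0,"wz": 0,"jaw": 0.3},{"tx": 0.178,"ty": 0.242,"tz": 0,"wx": 0,"wy": 0,"wz": 0,"jaw": 0.3}])

```text
time: 7.3
tool_pos: [563.5, -184.5, 32.2]
tcp_rot: [1.569, 0.958, 0.106]
contact_force: [-6.3, -1.4, 1.4]
grip_width: 59.8
```

Emit:
arm_command(plan=[{"tx": 0.058,"ty": 0.082,"tz": 0,"wx": 0,"wy": 0,"wz": 0,"jaw": 0.3},{"tx": 0.058,"ty": 0.082,"tz": 0,"wx": 0,"wy": 0,"wz": 0,"jaw": 0.3},{"tx": 0.058,"ty": 0.082,"tz": 0,"wx": 0,"wy": 0,"wz": 0,"jaw": 0.3},{"tx": 0.058,"ty": 0.082,"tz": 0,"wx": 0,"wy": 0,"wz": 0,"jaw": 0.3}])

```text
time: 7.7
tool_pos: [567.4, -184.2, 32.2]
tcp_rot: [1.569, 0.958, 0.106]
contact_force: [-6.3, -1.0, 1.4]
grip_width: 59.4
```

Run:
```python
from h import *
o=st();c,Q=cpt(o);print(c,w2s(c))
s=imaging.capture('scene');cv2.imwrite('pics/s7.png',cv2.resize(s[190:270,200:310],None,fx=7,fy=7,interpolation=cv2.INTER_CUBIC))
```

```text
t 7.7 tcp [ 567.4 -184.2   32.2] rot [1.569 0.958 0.106] F [-6.3 -1.   1.4] M [-0.06  1.08  0.01] w 59.4 q [-0.642  0.635  2.011  1.525  0.402 -0.601]
[ 587.69502043 -181.98278049   19.67393178] [-74.44477024  -2.19251   ]
```

View pics/s7.png

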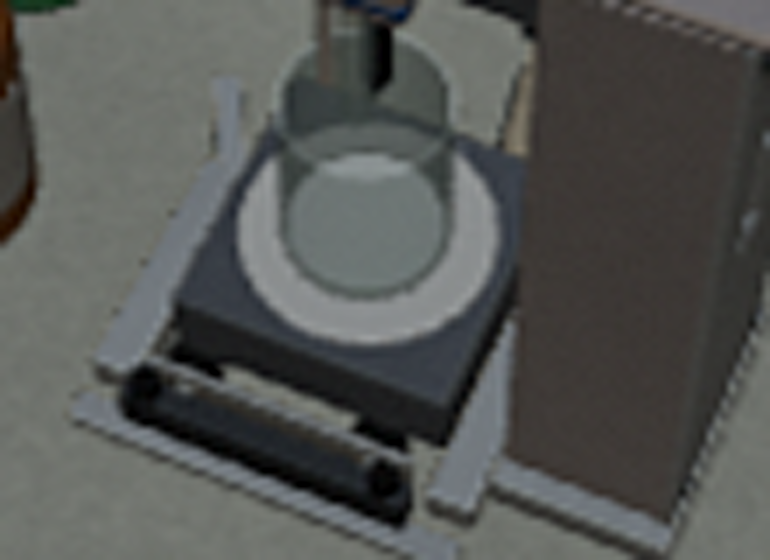

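Emit:
arm_command(plan=[{"tx": 0.058,"ty": 0.082,"tz": 0,"wx": 0,"wy": 0,"wz": 0,"jaw": 0.3},{"tx": 0.058,"ty": 0.082,"tz": 0,"wx": 0,"wy": 0,"wz": 0,"jaw": 0.3},{"tx": 0.058,"ty": 0.082,"tz": 0,"wx": 0,"wy": 0,"wz": 0,"jaw": 0.3}])

```text
time: 8.05
tool_pos: [570.4, -183.8, 32.3]
tcp_rot: [1.569, 0.958, 0.106]
contact_force: [-7.1, -0.5, 1.8]
grip_width: 60.0
```

Emit:
arm_command(plan=[{"tx": 0.058,"ty": 0.082,"tz": 0,"wx": 0,"wy": 0,"wz": 0,"jaw": 0.3},{"tx": 0.058,"ty": 0.082,"tz": 0,"wx": 0,"wy": 0,"wz": 0,"jaw": 0.3}])

```text
time: 8.25
tool_pos: [572.4, -183.6, 32.2]
tcp_rot: [1.569, 0.958, 0.106]
contact_force: [-6.1, -1.0, 1.6]
grip_width: 59.8
```

Emit:
arm_command(plan=[{"tx": 0.058,"ty": 0.082,"tz": 0,"wx": 0,"wy": 0,"wz": 0,"jaw": 0.3},{"tx": 0.058,"ty": 0.082,"tz": 0,"wx": 0,"wy": 0,"wz": 0,"jaw": 0.3}])

```text
time: 8.45
tool_pos: [574.4, -183.4, 32.2]
tcp_rot: [1.57, 0.958, 0.106]
contact_force: [-5.8, -0.6, 1.6]
grip_width: 59.2
```

Emit:
arm_command(plan=[{"tx": 0.058,"ty": 0.082,"tz": 0,"wx": 0,"wy": 0,"wz": 0,"jaw": 0.3},{"tx": 0.058,"ty": 0.082,"tz": 0,"wx": 0,"wy": 0,"wz": 0,"jaw": 0.3}])

```text
time: 8.65
tool_pos: [576.4, -183.2, 32.2]
tcp_rot: [1.57, 0.958, 0.106]
contact_force: [-6.0, -0.9, 1.6]
grip_width: 59.7
```

Emit:
arm_command(plan=[{"tx": 0.058,"ty": 0.082,"tz": 0,"wx": 0,"wy": 0,"wz": 0,"jaw": 0.3},{"tx": 0.058,"ty": 0.082,"tz": 0,"wx": 0,"wy": 0,"wz": 0,"jaw": 0.3}])

```text
time: 8.85
tool_pos: [578.4, -182.9, 32.2]
tcp_rot: [1.57, 0.958, 0.106]
contact_force: [-6.9, -0.4, 1.7]
grip_width: 59.8
```

Emit:
arm_command(plan=[{"tx": 0.058,"ty": 0.082,"tz": 0,"wx": 0,"wy": 0,"wz": 0,"jaw": 0.3},{"tx": 0.058,"ty": 0.082,"tz": 0,"wx": 0,"wy": 0,"wz": 0,"jaw": 0.3}])

```text
time: 9.05
tool_pos: [580.4, -182.7, 32.2]
tcp_rot: [1.57, 0.958, 0.106]
contact_force: [-5.5, -0.3, 1.4]
grip_width: 59.5
```

Emit:
arm_command(plan=[{"tx": 0.058,"ty": 0.082,"tz": 0,"wx": 0,"wy": 0,"wz": 0,"jaw": 0.3},{"tx": 0.058,"ty": 0.082,"tz": 0,"wx": 0,"wy": 0,"wz": 0,"jaw": 0.3}])

```text
time: 9.25
tool_pos: [582.3, -182.5, 32.2]
tcp_rot: [1.57, 0.958, 0.106]
contact_force: [-7.4, -1.2, 1.8]
grip_width: 59.3
```

Run:
```python
from h import *
o=st();c,Q=cpt(o);print(c,w2s(c))
s=imaging.capture('scene');cv2.imwrite('pics/s8.png',cv2.resize(s[190:270,200:310],None,fx=7,fy=7,interpolation=cv2.INTER_CUBIC))
```

```text
t 9.25 tcp [ 582.3 -182.5   32.2] rot [1.57  0.958 0.106] F [-7.4 -1.2  1.8] M [-0.14  1.09 -0.  ] w 59.3 q [-0.619  0.646  1.977  1.488  0.393 -0.539]
[ 602.65333324 -180.34190709   19.67240387] [-59.3968641   -2.12841202]
```

View pics/s8.png

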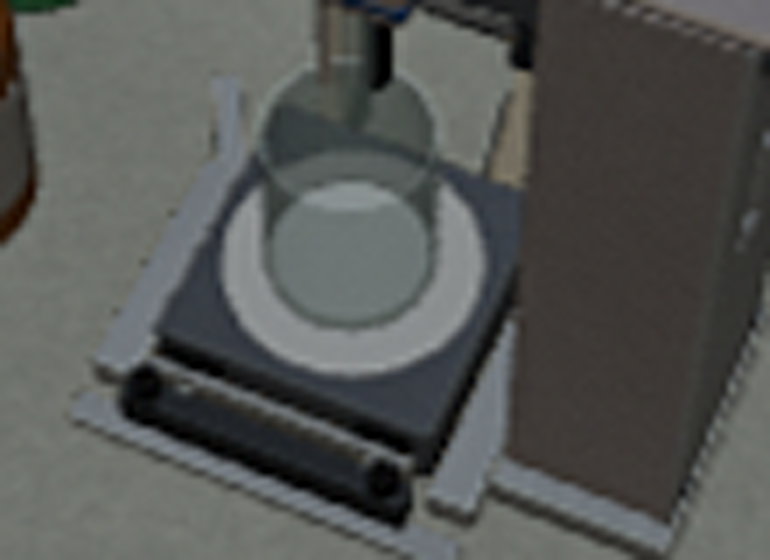

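Emit:
arm_command(plan=[{"tx": 0.058,"ty": 0.082,"tz": 0,"wx": 0,"wy": 0,"wz": 0,"jaw": 0.3},{"tx": 0.058,"ty": 0.082,"tz": 0,"wx": 0,"wy": 0,"wz": 0,"jaw": 0.3}])

```text
time: 9.5
tool_pos: [584.3, -182.3, 32.2]
tcp_rot: [1.57, 0.958, 0.106]
contact_force: [-7.2, -0.8, 3.0]
grip_width: 60.0
```

Emit:
arm_command(plan=[{"tx": 0.058,"ty": 0.082,"tz": 0,"wx": 0,"wy": 0,"wz": 0,"jaw": 0.3}])

```text
time: 9.6
tool_pos: [585.2, -182.2, 32.2]
tcp_rot: [1.57, 0.958, 0.106]
contact_force: [-8.4, -1.7, 2.6]
grip_width: 60.0
```

Emit:
arm_command(plan=[{"tx": 0.058,"ty": 0.082,"tz": 0,"wx": 0,"wy": 0,"wz": 0,"jaw": 0.3}])

```text
time: 9.7
tool_pos: [586.2, -182.1, 32.1]
tcp_rot: [1.57, 0.958, 0.106]
contact_force: [-8.5, -1.3, 2.8]
grip_width: 59.6
```

Emit:
arm_command(plan=[{"tx": 0.058,"ty": 0.082,"tz": 0,"wx": 0,"wy": 0,"wz": 0,"jaw": 0.3}])

```text
time: 9.8
tool_pos: [587.1, -182.0, 32.1]
tcp_rot: [1.57, 0.958, 0.106]
contact_force: [-11.3, -1.2, 4.1]
grip_width: 59.5
```

Emit:
arm_command(plan=[{"tx": 0.029,"ty": 0.041,"tz": 0,"wx": 0,"wy": 0,"wz": 0,"jaw": 0.3}])

```text
time: 9.9
tool_pos: [587.2, -182.0, 32.0]
tcp_rot: [1.569, 0.959, 0.106]
contact_force: [-13.1, -0.8, 5.4]
grip_width: 59.6
```

Emit:
arm_command(plan=[{"tx": 0.029,"ty": 0.041,"tz": 0,"wx": 0,"wy": 0,"wz": 0,"jaw": 0.3}])

```text
time: 10.0
tool_pos: [587.4, -181.9, 32.0]
tcp_rot: [1.569, 0.959, 0.106]
contact_force: [-16.9, -2.2, 9.2]
grip_width: 60.0
```

Emit:
arm_command(plan=[{"tx": 0.029,"ty": 0.041,"tz": 0,"wx": 0,"wy": 0,"wz": 0,"jaw": 0.3}])

```text
time: 10.1
tool_pos: [587.5, -181.9, 31.9]
tcp_rot: [1.569, 0.96, 0.105]
contact_force: [-19.3, -2.0, 10.6]
grip_width: 59.6
```

Run:
```python
from h import *
o=st();c,Q=cpt(o);print(c,w2s(c))
s=imaging.capture('scene');cv2.imwrite('pics/s9.png',cv2.resize(s[190:270,200:310],None,fx=7,fy=7,interpolation=cv2.INTER_CUBIC))
st()
```

```text
t 10.1 tcp [ 587.5 -181.9   31.9] rot [1.569 0.96  0.105] F [-19.3  -2.   10.6] M [-0.15  1.93  0.02] w 59.6 q [-0.611  0.65   1.964  1.469  0.388 -0.511]
[ 607.79435672 -179.76405223   19.37929112] [-54.22359115  -2.09255578]
t 10.15 tcp [ 587.5 -181.9   32. ] rot [1.569 0.96  0.105] F [-18.5  -1.5   9.9] M [-0.18  1.88  0.07] w 59.4 q [-0.611  0.65   1.964  1.469  0.388 -0.511]
```

View pics/s9.png

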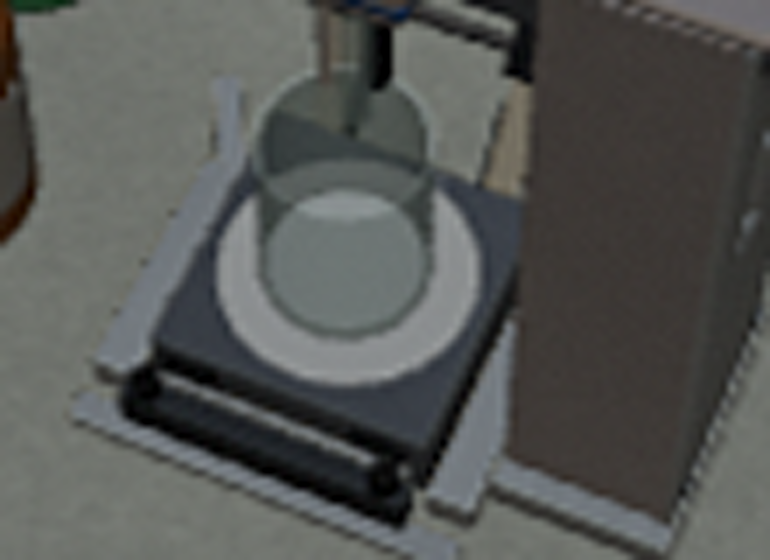

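Emit:
arm_command(plan=[{"tx": -0.06,"ty": -0.08,"tz": 0,"wx": 0,"wy": 0,"wz": 0,"jaw": 0.3},{"tx": -0.12,"ty": -0.16,"tz": 0,"wx": 0,"wy": 0,"wz": 0,"jaw": 0.3},{"tx": -0.29,"ty": -0.41,"tz": 0,"wx": 0,"wy": 0,"wz": 0,"jaw": 0.3},{"tx": -0.86,"ty": -1.23,"tz": 0,"wx": 0,"wy": 0,"wz": 0,"jaw": 0.3},{"tx": -1.43,"ty": -2.05,"tz": 0,"wx": 0,"wy": 0,"wz": 0,"jaw": 0.3},{"tx": -1.43,"ty": -2.05,"tz": 0,"wx": 0,"wy": 0,"wz": 0,"jaw": 0.3}])

```text
time: 10.75
tool_pos: [516.4, -189.7, 32.4]
tcp_rot: [1.568, 0.956, 0.106]
contact_force: [0.6, -0.5, -1.0]
grip_width: 59.3
```

Run:
```python
from h import *
o=st()
t=imaging.capture('top');cv2.imwrite('pics/t10.png',cv2.resize(t[140:240,150:280],None,fx=6,fy=6,interpolation=cv2.INTER_CUBIC))
s=imaging.capture('scene');cv2.imwrite('pics/s10.png',cv2.resize(s[140:270,200:360],None,fx=5,fy=4.6,interpolation=cv2.INTER_CUBIC))
for q in (-.04,0,.04): 
    for z in(309,281,253):
        k=s2w(135*np.sin(.165-q),85+135*np.cos(.165-q),z);print(q,k.round(1),proj('scene',k).round(1),proj('top',k).round(1))
for nm,im in(('scene',s),('top',t)):
    m=(im.max(2)<25).astype(np.uint8)
    n,l,stt,ce=cv2.connectedComponentsWithStats(m)
    for i in range(1,n):
        if stt[i,4]>15 and stt[i,4]<3000: print(nm,stt[i],ce[i].round(1))
```

```text
t 10.75 tcp [ 516.4 -189.7   32.4] rot [1.568 0.956 0.106] F [ 0.6 -0.5 -1. ] M [ 0.03  0.32 -0.05] w 59.3 q [-0.73   0.601  2.126  1.628  0.443 -0.801]
-0.04 [666.1  46.9 309. ] [[338.2 206.5]] [[170.  170.9]]
-0.04 [666.1  46.9 281. ] [[336.1 213.8]] [[171.4 172.5]]
-0.04 [666.1  46.9 253. ] [[334.  220.7]] [[172.8 174.2]]
0 [660.7  47.3 309. ] [[339.4 204.8]] [[169.8 172.7]]
0 [660.7  47.3 281. ] [[337.2 212.1]] [[171.2 174.3]]
0 [660.7  47.3 253. ] [[335.2 219. ]] [[172.6 175.9]]
0.04 [655.3  47.5 309. ] [[340.5 203. ]] [[169.7 174.4]]
0.04 [655.3  47.5 281. ] [[338.3 210.3]] [[171.1 176.1]]
0.04 [655.3  47.5 253. ] [[336.2 217.3]] [[172.5 177.6]]
scene [ 29   0  19  37 157] [38.8 16.8]
scene [378   0  31   8 181] [391.8   2.8]
scene [376   0  76 106 602] [405.9  50.8]
scene [46 36 11 16 53] [50.9 43.9]
scene [333  42  14   7  30] [341.2  46.2]
scene [386  47   5  13  17] [387.6  52.2]
scene [373  51  41  54 236] [391.5  86.1]
scene [294  54  18   8  47] [299.6  58.1]
scene [326  63   9   7  35] [330.   66.3]
scene [286  71   9   7  31] [289.2  74.1]
scene [272  74  15  29 283] [
[... 186 characters left out ...]
411 106  17  22  61] [419.2 115.4]
scene [273 129  27  11 111] [285.7 135.2]
scene [152 134  25  22  33] [163.5 145.5]
scene [178 135  23  19  31] [189.5 144.3]
scene [272 138  24  10  96] [283.2 143.7]
scene [245 152  39  19 220] [259.4 159.8]
scene [253 194   3   9  25] [253.9 197.7]
scene [331 202  14  20 189] [337.3 211.6]
scene [  0 213  49  50 729] [ 24.7 238. ]
scene [259 232  14  27  32] [265.6 246. ]
scene [218 240  41  25 191] [238.1 253.1]
scene [359 266  21  45 153] [369.1 287.8]
scene [392 296  29  11  64] [405.1 301.3]
scene [290 309  34  40 112] [304.7 328.2]
top [171 172   4   6  16] [172.9 175.2]
top [242 241  23   9  42] [252.7 243.7]
top [267 259  10  11  22] [271.5 263.5]
```

View pics/t10.png

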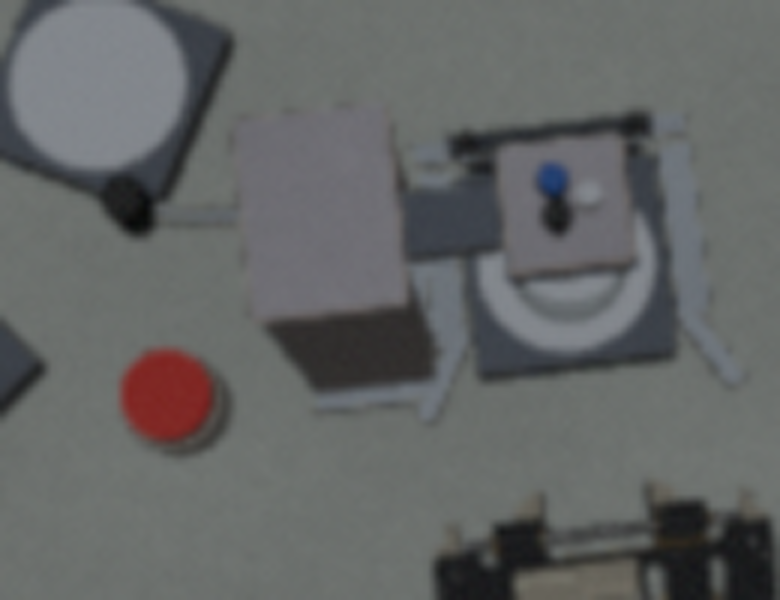

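View pics/s10.png

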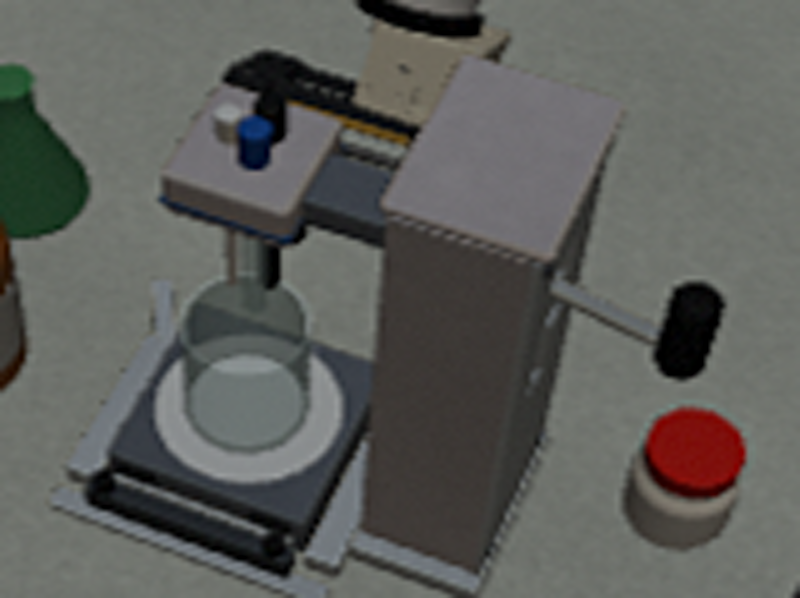

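```bash
cat >> h.py <<'E'
KN=np.array([660.5,47.3,285.])
def Rk(tilt=np.radians(20)):
    c,s=np.cos(SY),np.sin(SY);M=np.array([[c,-s,0],[s,c,0],[0,0,1]])
    x=np.array([0,-np.sin(tilt),-np.cos(tilt)]);z=np.array([1.,0,0]);return M@np.c_[x,np.cross(z,x),z]
E
python3 - <<'E'
from h import *
o=readout.get_obs();Q=R.from_euler('xyz',o['tcp_rot']).as_matrix();p=o['tool_pos'];K=Rk()
G=KN+[0,0,4]-3*K[:,0];pre=G-110*K[:,0]
print(G,pre)
r=rows(p,Q,[(p+[-20,0,300],Q),(np.array([540,60,430]),K),(pre,K)],[8,14,4]);prow(r,0)
E
```

```text
[660.39246151  48.32040947 291.81907786] [656.44938359  85.73542324 395.18526615]
[-3.212, 1.951, -0.029, 0.0, 0.0, 0.0] |step mm 37.6 deg 0.0
[-3.212, 1.951, -0.029, 0.0, 0.0, 0.0] |step mm 37.6 deg 0.0
[-3.212, 1.951, -0.029, 0.0, 0.0, 0.0] |step mm 37.6 deg 0.0
[-3.212, 1.951, -0.029, 0.0, 0.0, 0.0] |step mm 37.6 deg 0.0
[-3.212, 1.951, -0.029, 0.0, 0.0, 0.0] |step mm 37.6 deg 0.0
[-3.212, 1.951, -0.029, 0.0, 0.0, 0.0] |step mm 37.6 deg 0.0
[-3.212, 1.951, -0.029, 0.0, 0.0, 0.0] |step mm 37.6 deg 0.0
[-3.212, 1.951, -0.029, 0.0, 0.0, 0.0] |step mm 37.6 deg 0.0
[-0.28, 0.821, -1.739, -0.115, 0.015, -0.054] |step mm 19.4 deg 7.31
[-0.303, 0.999, -1.639, -0.115, 0.015, -0.054] |step mm 19.4 deg 7.31
[-0.337, 1.163, -1.519, -0.115, 0.015, -0.054] |step mm 19.4 deg 7.31
[-0.382, 1.311, -1.383, -0.115, 0.015, -0.054] |step mm 19.4 deg 7.31
[-0.436, 1.439, -1.231, -0.115, 0.015, -0.054] |step mm 19.4 deg 7.31
[-0.498, 1.546, -1.066, -0.115, 0.015, -0.054] |step mm 19.4 deg 7.31
[-0.569, 1.63, -0.892, -0.115, 0.015, -0.054] |step mm 19.4 deg 7.31
[-0.646, 1.69, -0.71, -0.115, 0.015, -0.054] |step mm 19.4 deg 7.31
[-0.728, 1.724, -0.525, -0.115, 0.015, -0.054] |step mm 19.4 deg 7.31
[-0.814, 1.732, -0.338, -0.115, 0.015, -0.054] |step mm 19.4 deg 7.31
[-0.903, 1.714, -0.153, -0.115, 0.015, -0.054] |step mm 19.4 deg 7.31
[-0.993, 1.67, 0.027, -0.115, 0.015, -0.054] |step mm 19.4 deg 7.31
[-1.082, 1.602, 0.2, -0.115, 0.015, -0.054] |step mm 19.4 deg 7.31
[-1.17, 1.509, 0.361, -0.115, 0.015, -0.054] |step mm 19.4 deg 7.31
[0.703, 0.612, 2.963, 0.0, 0.0, -0.0] |step mm 31.1 deg 0.0
[0.703, 0.612, 2.963, 0.0, 0.0, -0.0] |step mm 31.1 deg 0.0
[0.703, 0.612, 2.963, 0.0, 0.0, -0.0] |step mm 31.1 deg 0.0
[0.703, 0.612, 2.963, 0.0, 0.0, 0.0] |step mm 31.1 deg 0.0
```

Emit:
arm_command(plan=[{"tx": -3.21,"ty": 1.95,"tz": -0.03,"wx": 0,"wy": 0,"wz": 0,"jaw": 0.3},{"tx": -3.21,"ty": 1.95,"tz": -0.03,"wx": 0,"wy": 0,"wz": 0,"jaw": 0.3},{"tx": -3.21,"ty": 1.95,"tz": -0.03,"wx": 0,"wy": 0,"wz": 0,"jaw": 0.3},{"tx": -3.21,"ty": 1.95,"tz": -0.03,"wx": 0,"wy": 0,"wz": 0,"jaw": 0.3},{"tx": -3.21,"ty": 1.95,"tz": -0.03,"wx": 0,"wy": 0,"wz": 0,"jaw": 0.3},{"tx": -3.21,"ty": 1.95,"tz": -0.03,"wx": 0,"wy": 0,"wz": 0,"jaw": 0.3},{"tx": -3.21,"ty": 1.95,"tz": -0.03,"wx": 0,"wy": 0,"wz": 0,"jaw": 0.3},{"tx": -3.21,"ty": 1.95,"tz": -0.03,"wx": 0,"wy": 0,"wz": 0,"jaw": 0.3},{"tx": 0,"ty": 0,"tz": 0,"wx": 0,"wy": 0,"wz": 0,"jaw": 0.3}])

```text
time: 11.75
tool_pos: [498.4, -190.3, 334.1]
tcp_rot: [1.556, 0.949, 0.096]
contact_force: [0.2, 1.1, -1.0]
grip_width: 59.8
```

Run:
```python
from h import *
st()
```

```text
t 11.75 tcp [ 498.4 -190.3  334.1] rot [1.556 0.949 0.096] F [ 0.2  1.1 -1. ] M [-0.03  0.34 -0.06] w 59.8 q [-0.763  0.057  1.805  0.583  0.93   0.424]
```

Emit:
arm_command(plan=[{"tx": -0.28,"ty": 0.82,"tz": -1.74,"wx": -0.115,"wy": 0.015,"wz": -0.054,"jaw": 0.3},{"tx": -0.3,"ty": 1.0,"tz": -1.64,"wx": -0.115,"wy": 0.015,"wz": -0.054,"jaw": 0.3},{"tx": -0.34,"ty": 1.16,"tz": -1.52,"wx": -0.115,"wy": 0.015,"wz": -0.054,"jaw": 0.3},{"tx": -0.38,"ty": 1.31,"tz": -1.38,"wx": -0.115,"wy": 0.015,"wz": -0.054,"jaw": 0.3},{"tx": -0.44,"ty": 1.44,"tz": -1.23,"wx": -0.115,"wy": 0.015,"wz": -0.054,"jaw": 0.3},{"tx": -0.5,"ty": 1.55,"tz": -1.07,"wx": -0.115,"wy": 0.015,"wz": -0.054,"jaw": 0.3},{"tx": -0.57,"ty": 1.63,"tz": -0.89,"wx": -0.115,"wy": 0.015,"wz": -0.054,"jaw": 0.3}])

```text
time: 12.45
tool_pos: [519.2, -63.1, 376.4]
tcp_rot: [0.548, 1.332, -0.111]
contact_force: [0.2, -0.6, 0.1]
grip_width: 59.8
```

Emit:
arm_command(plan=[{"tx": -0.65,"ty": 1.69,"tz": -0.71,"wx": -0.115,"wy": 0.015,"wz": -0.054,"jaw": 1},{"tx": -0.73,"ty": 1.72,"tz": -0.53,"wx": -0.115,"wy": 0.015,"wz": -0.054,"jaw": 1},{"tx": -0.81,"ty": 1.73,"tz": -0.34,"wx": -0.115,"wy": 0.015,"wz": -0.054,"jaw": 1},{"tx": -0.9,"ty": 1.71,"tz": -0.15,"wx": -0.115,"wy": 0.015,"wz": -0.054,"jaw": 1},{"tx": -0.99,"ty": 1.67,"tz": 0.03,"wx": -0.115,"wy": 0.015,"wz": -0.054,"jaw": 1},{"tx": -1.08,"ty": 1.6,"tz": 0.2,"wx": -0.115,"wy": 0.015,"wz": -0.054,"jaw": 1},{"tx": -1.17,"ty": 1.51,"tz": 0.36,"wx": -0.115,"wy": 0.015,"wz": -0.054,"jaw": 1},{"tx": 0,"ty": 0,"tz": 0,"wx": 0,"wy": 0,"wz": 0,"jaw": 1}])

```text
time: 13.25
tool_pos: [541.8, 64.1, 423.9]
tcp_rot: [-1.579, 1.216, -1.463]
contact_force: [-1.2, -0.1, -0.7]
grip_width: 91.5
```

Run:
```python
from h import *
o=st();Q=R.from_euler('xyz',o['tcp_rot']).as_matrix();p=o['tool_pos'];K=Rk();print(Q.round(3),K.round(3))
G=KN+[0,0,4]-3*K[:,0];pre=G-110*K[:,0]
r=rows(p,Q,[(pre,K),(G,K)],[4,6]);prow(r,0)
t=imaging.capture('scene');cv2.imwrite('pics/s11.png',t)
```

```text
t 13.25 tcp [541.8  64.1 423.9] rot [-1.579  1.216 -1.463] F [-1.2 -0.1 -0.7] M [ 0.23 -0.13 -0.04] w 91.5 q [ 0.166  0.339  1.106 -0.358  1.708  0.002]
[[ 0.038 -0.109  0.993]
 [-0.346  0.931  0.116]
 [-0.938 -0.348 -0.003]] [[ 0.036 -0.098  0.994]
 [-0.34   0.935  0.105]
 [-0.94  -0.342  0.   ]]
[0.595, 0.439, 2.911, 0.003, 0.0, 0.002] |step mm 30.0 deg 0.18
[0.594, 0.446, 2.91, 0.003, 0.0, 0.002] |step mm 30.0 deg 0.18
[0.594, 0.453, 2.909, 0.003, 0.0, 0.002] |step mm 30.0 deg 0.18
[0.594, 0.461, 2.908, 0.003, 0.0, 0.002] |step mm 30.0 deg 0.18
[1.833, -0.0, 0.0, 0.0, 0.0, 0.0] |step mm 18.3 deg 0.0
[1.833, 0.0, 0.0, 0.0, 0.0, 0.0] |step mm 18.3 deg 0.0
[1.833, 0.0, 0.0, 0.0, 0.0, 0.0] |step mm 18.3 deg 0.0
[1.833, 0.0, -0.0, 0.0, 0.0, 0.0] |step mm 18.3 deg 0.0
[1.833, -0.0, 0.0, -0.0, -0.0, 0.0] |step mm 18.3 deg 0.0
[1.833, 0.0, 0.0, 0.0, 0.0, 0.0] |step mm 18.3 deg 0.0
```

View pics/s11.png

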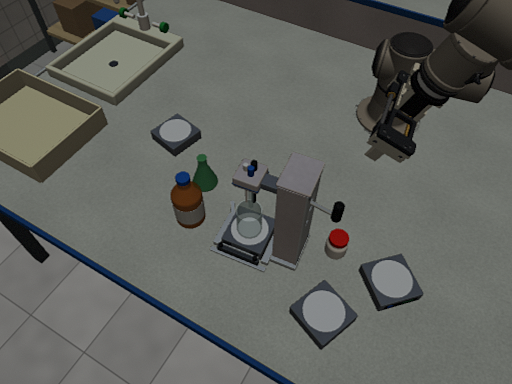

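Emit:
arm_command(plan=[{"tx": 0.59,"ty": 0.45,"tz": 2.91,"wx": 0.003,"wy": 0,"wz": 0.002,"jaw": 1},{"tx": 0.59,"ty": 0.45,"tz": 2.91,"wx": 0.003,"wy": 0,"wz": 0.002,"jaw": 1},{"tx": 0.59,"ty": 0.45,"tz": 2.91,"wx": 0.003,"wy": 0,"wz": 0.002,"jaw": 1},{"tx": 0.59,"ty": 0.45,"tz": 2.91,"wx": 0.003,"wy": 0,"wz": 0.002,"jaw": 1},{"tx": 0,"ty": 0,"tz": 0,"wx": 0,"wy": 0,"wz": 0,"jaw": 1},{"tx": 0,"ty": 0,"tz": 0,"wx": 0,"wy": 0,"wz": 0,"jaw": 1}])

```text
time: 13.9
tool_pos: [655.9, 80.7, 395.3]
tcp_rot: [-1.567, 1.224, -1.471]
contact_force: [-0.3, -0.4, 0.2]
grip_width: 91.6
```

Run:
```python
from h import *
o=st();Q=R.from_euler('xyz',o['tcp_rot']).as_matrix();p=o['tool_pos'];K=Rk()
G=KN+[0,0,4]-3*K[:,0];pre=G-110*K[:,0];print(G,pre)
r=rows(p,Q,[(G,K)],[6]);prow(r,0)
t=imaging.capture('top');cv2.imwrite('pics/t12.png',cv2.resize(t[120:260,100:280],None,fx=4.2,fy=4.2,interpolation=cv2.INTER_CUBIC))
t=imaging.capture('scene');cv2.imwrite('pics/s12.png',cv2.resize(t[70:290,250:470],None,fx=3,fy=2.7,interpolation=cv2.INTER_CUBIC))
```

```text
t 13.9 tcp [655.9  80.7 395.3] rot [-1.567  1.224 -1.471] F [-0.3 -0.4  0.2] M [ 0.24 -0.05 -0.01] w 91.6 q [ 0.159  0.599  0.764 -0.355  1.786 -0.012]
[660.39246151  48.32040947 291.81907786] [656.44938359  85.73542324 395.18526615]
[1.806, 0.074, 0.02, -0.002, -0.0, -0.0] |step mm 18.1 deg 0.09
[1.806, 0.075, 0.019, -0.002, -0.0, -0.0] |step mm 18.1 deg 0.09
[1.806, 0.075, 0.019, -0.002, -0.0, -0.0] |step mm 18.1 deg 0.09
[1.806, 0.076, 0.019, -0.002, -0.0, -0.0] |step mm 18.1 deg 0.09
[1.806, 0.076, 0.018, -0.002, -0.0, -0.0] |step mm 18.1 deg 0.09
[1.806, 0.077, 0.018, -0.002, -0.0, -0.0] |step mm 18.1 deg 0.09
```

View pics/s12.png

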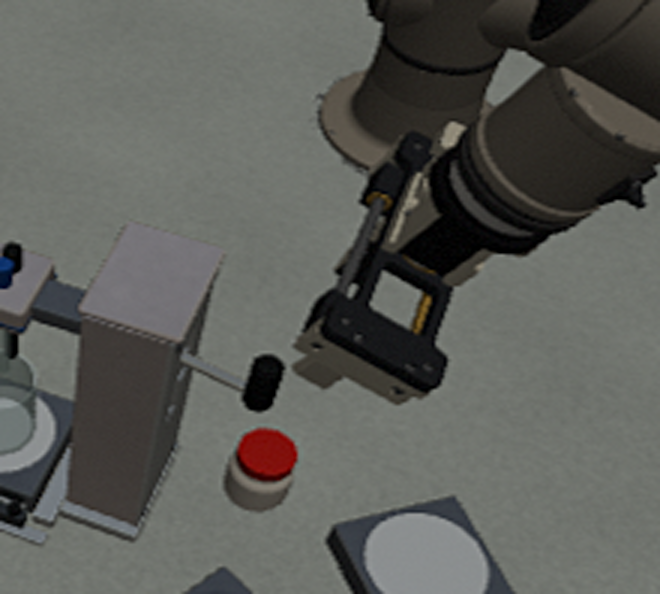

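View pics/t12.png

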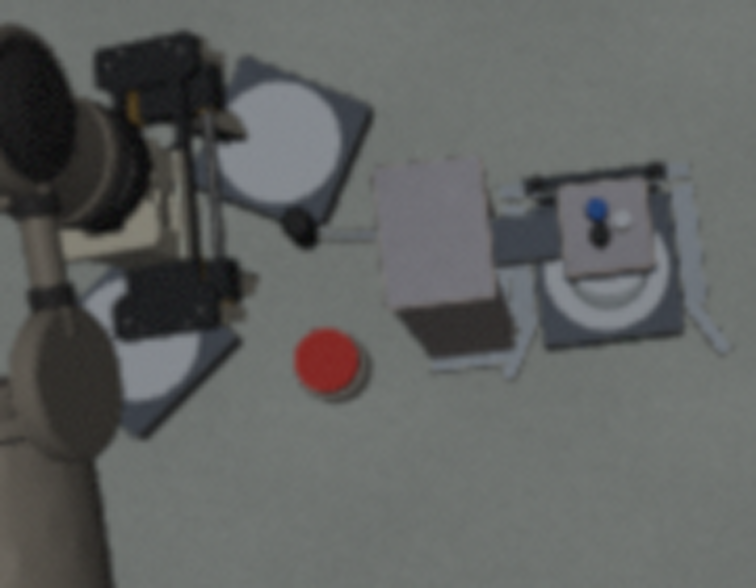

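Emit:
arm_command(plan=[{"tx": 1.81,"ty": 0.07,"tz": 0.02,"wx": -0.002,"wy": 0,"wz": 0,"jaw": 1},{"tx": 1.81,"ty": 0.07,"tz": 0.02,"wx": -0.002,"wy": 0,"wz": 0,"jaw": 1},{"tx": 1.81,"ty": 0.07,"tz": 0.02,"wx": -0.002,"wy": 0,"wz": 0,"jaw": 1},{"tx": 1.81,"ty": 0.08,"tz": 0.02,"wx": -0.002,"wy": 0,"wz": 0,"jaw": 1},{"tx": 1.81,"ty": 0.08,"tz": 0.02,"wx": -0.002,"wy": 0,"wz": 0,"jaw": 1},{"tx": 1.81,"ty": 0.08,"tz": 0.02,"wx": -0.002,"wy": 0,"wz": 0,"jaw": 1},{"tx": 0,"ty": 0,"tz": 0,"wx": 0,"wy": 0,"wz": 0,"jaw": 1}])

```text
time: 14.7
tool_pos: [659.0, 48.5, 291.9]
tcp_rot: [-1.582, 1.224, -1.473]
contact_force: [0.3, 0.5, -0.0]
grip_width: 92.1
```

Run:
```python
from h import *
o=st();Q=R.from_euler('xyz',o['tcp_rot']).as_matrix();p=o['tool_pos'];print(p+3*Q[:,0],KN)
t=imaging.capture('scene');cv2.imwrite('pics/s13.png',cv2.resize(t[130:270,250:430],None,fx=4.2,fy=4.2,interpolation=cv2.INTER_CUBIC))
t=imaging.capture('top');cv2.imwrite('pics/t13.png',cv2.resize(t[120:260,100:280],None,fx=4.2,fy=4.2,interpolation=cv2.INTER_CUBIC))
```

```text
t 14.7 tcp [659.   48.5 291.9] rot [-1.582  1.224 -1.473] F [ 0.3  0.5 -0. ] M [ 0.19 -0.05 -0.01] w 92.1 q [ 0.11   0.6    1.034 -0.348  1.515  0.022]
[659.12881515  47.47632503 289.04631213] [660.5  47.3 285. ]
```

View pics/s13.png

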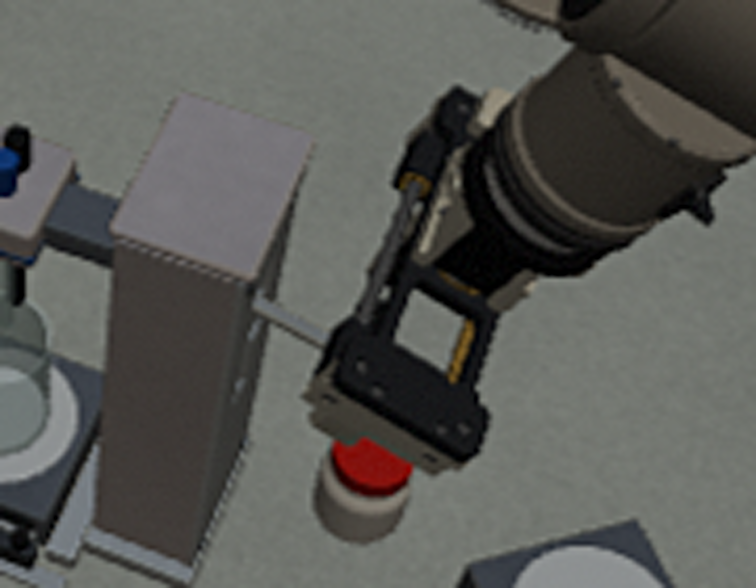

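View pics/t13.png

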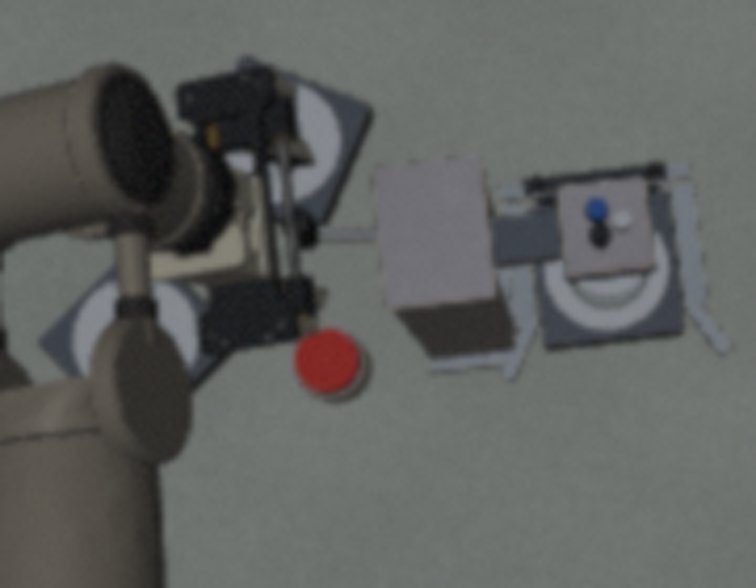

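Emit:
arm_command(plan=[{"tx": 0,"ty": 0,"tz": 0,"wx": 0,"wy": 0,"wz": 0,"jaw": -1},{"tx": 0,"ty": 0,"tz": 0,"wx": 0,"wy": 0,"wz": 0,"jaw": -1},{"tx": 0,"ty": 0,"tz": 0,"wx": 0,"wy": 0,"wz": 0,"jaw": -1},{"tx": 0,"ty": 0,"tz": 0,"wx": 0,"wy": 0,"wz": 0,"jaw": -1},{"tx": 0,"ty": 0,"tz": 0,"wx": 0,"wy": 0,"wz": 0,"jaw": -1},{"tx": 0,"ty": 0,"tz": 0,"wx": 0,"wy": 0,"wz": 0,"jaw": -1},{"tx": 0,"ty": 0,"tz": 0,"wx": 0,"wy": 0,"wz": 0,"jaw": -1}])

```text
time: 15.5
tool_pos: [660.6, 49.3, 292.7]
tcp_rot: [-1.574, 1.224, -1.464]
contact_force: [-0.2, -0.5, 0.2]
grip_width: 40.6
```

Run:
```python
from h import *
o=st();Q=R.from_euler('xyz',o['tcp_rot']).as_matrix();p=o['tool_pos'];g=p+3*Q[:,0];print(g,w2s(g))
def kp(q,z): return s2w(135*np.sin(.165-q),85+135*np.cos(.165-q),z)
k0=kp(0.005,0)
def seq(qs,zs,n):
    # rel positions to start with fixed orientation
    out=[];prev=kp(qs[0],zs[0])
    for i in range(1,n+1):
        c=kp(qs[0]+(qs[1]-qs[0])*i/n,zs[0]+(zs[1]-zs[0])*i/n);out.append(Q.T@(c-prev)/10);prev=c
    return out
for r in seq((0.0,.33),(0,0),14): print(r.round(3))
print('down1mm',Q.T@[0,0,-.1])
for r in seq((.33,.0),(0,0),14): print(r.round(3))
```

```text
t 15.5 tcp [660.6  49.3 292.7] rot [-1.574  1.224 -1.464] F [-0.2 -0.5  0.2] M [ 0.12 -0.03 -0.04] w 40.6 q [ 0.111  0.601  1.029 -0.348  1.516  0.022]
[660.74570856  48.27501406 289.92150772] [ 22.33626336 219.14091839]
[-0.017  0.047 -0.314]
[-0.014  0.04  -0.315]
[-0.012  0.033 -0.316]
[-0.009  0.026 -0.317]
[-0.007  0.019 -0.318]
[-0.004  0.012 -0.318]
[-0.001  0.005 -0.318]
[ 0.001 -0.002 -0.318]
[ 0.004 -0.009 -0.318]
[ 0.006 -0.016 -0.318]
[ 0.009 -0.023 -0.317]
[ 0.011 -0.03  -0.317]
[ 0.014 -0.037 -0.316]
[ 0.016 -0.044 -0.315]
down1mm [0.09402991 0.03403476 0.00010648]
[-0.016  0.044  0.315]
[-0.014  0.037  0.316]
[-0.011  0.03   0.317]
[-0.009  0.023  0.317]
[-0.006  0.016  0.318]
[-0.004  0.009  0.318]
[-0.001  0.002  0.318]
[ 0.001 -0.005  0.318]
[ 0.004 -0.012  0.318]
[ 0.007 -0.019  0.318]
[ 0.009 -0.026  0.317]
[ 0.012 -0.033  0.316]
[ 0.014 -0.04   0.315]
[ 0.017 -0.047  0.314]
```

Still closing (40.6 mm), so I'll let it finish.

Emit:
arm_command(plan=[{"tx": 0,"ty": 0,"tz": 0,"wx": 0,"wy": 0,"wz": 0,"jaw": -1},{"tx": 0,"ty": 0,"tz": 0,"wx": 0,"wy": 0,"wz": 0,"jaw": -1},{"tx": 0,"ty": 0,"tz": 0,"wx": 0,"wy": 0,"wz": 0,"jaw": -1},{"tx": 0,"ty": 0,"tz": 0,"wx": 0,"wy": 0,"wz": 0,"jaw": -1}])

```text
time: 15.9
tool_pos: [660.6, 49.1, 292.8]
tcp_rot: [-1.574, 1.223, -1.465]
contact_force: [0.2, -1.5, -0.5]
grip_width: 23.1
```

Emit:
arm_command(plan=[{"tx": 0,"ty": 0,"tz": 0,"wx": 0,"wy": 0,"wz": 0,"jaw": -1}])

```text
time: 16.0
tool_pos: [660.6, 49.2, 292.8]
tcp_rot: [-1.574, 1.223, -1.465]
contact_force: [-0.1, -0.5, 0.2]
grip_width: 22.9
```

Emit:
arm_command(plan=[{"tx": -0.017,"ty": 0.047,"tz": -0.314,"wx": 0,"wy": 0,"wz": 0,"jaw": -1},{"tx": -0.014,"ty": 0.04,"tz": -0.315,"wx": 0,"wy": 0,"wz": 0,"jaw": -1},{"tx": -0.012,"ty": 0.033,"tz": -0.316,"wx": 0,"wy": 0,"wz": 0,"jaw": -1},{"tx": -0.009,"ty": 0.026,"tz": -0.317,"wx": 0,"wy": 0,"wz": 0,"jaw": -1}])

```text
time: 16.4
tool_pos: [648.3, 50.3, 292.8]
tcp_rot: [-1.568, 1.225, -1.457]
contact_force: [5.5, 1.5, -1.8]
grip_width: 23.2
```

Emit:
arm_command(plan=[{"tx": -0.007,"ty": 0.019,"tz": -0.318,"wx": 0,"wy": 0,"wz": 0,"jaw": -1},{"tx": -0.004,"ty": 0.012,"tz": -0.318,"wx": 0,"wy": 0,"wz": 0,"jaw": -1},{"tx": -0.001,"ty": 0.005,"tz": -0.318,"wx": 0,"wy": 0,"wz": 0,"jaw": -1},{"tx": 0.001,"ty": -0.002,"tz": -0.318,"wx": 0,"wy": 0,"wz": 0,"jaw": -1},{"tx": 0.004,"ty": -0.009,"tz": -0.318,"wx": 0,"wy": 0,"wz": 0,"jaw": -1}])

```text
time: 16.9
tool_pos: [632.4, 49.6, 292.9]
tcp_rot: [-1.567, 1.226, -1.455]
contact_force: [4.4, 4.6, -1.1]
grip_width: 22.9
```

Emit:
arm_command(plan=[{"tx": 0.006,"ty": -0.016,"tz": -0.318,"wx": 0,"wy": 0,"wz": 0,"jaw": -1},{"tx": 0.009,"ty": -0.023,"tz": -0.317,"wx": 0,"wy": 0,"wz": 0,"jaw": -1},{"tx": 0.011,"ty": -0.03,"tz": -0.317,"wx": 0,"wy": 0,"wz": 0,"jaw": -1},{"tx": 0.014,"ty": -0.037,"tz": -0.316,"wx": 0,"wy": 0,"wz": 0,"jaw": -1},{"tx": 0.016,"ty": -0.044,"tz": -0.315,"wx": 0,"wy": 0,"wz": 0,"jaw": -1}])

```text
time: 17.4
tool_pos: [616.3, 46.2, 292.3]
tcp_rot: [-1.572, 1.226, -1.461]
contact_force: [3.4, 4.7, -3.1]
grip_width: 23.2
```

Run:
```python
from h import *
o=st();Q=R.from_euler('xyz',o['tcp_rot']).as_matrix();p=o['tool_pos'];g=p+3*Q[:,0];w=w2s(g);print(g,w,'q',.165-np.arctan2(w[0],w[1]-85),np.hypot(w[0],w[1]-85))
print('down1mm',Q.T@[0,0,-.1])
```

```text
t 17.4 tcp [616.3  46.2 292.3] rot [-1.572  1.226 -1.461] F [ 3.4  4.7 -3.1] M [ 1.12 -0.79  0.75] w 23.2 q [ 0.113  0.51   1.186 -0.347  1.454  0.044]
[616.45879234  45.14679082 289.50897152] [-22.03460567 220.67150995] q 0.3260056243475426 137.44919955283353
down1mm [9.41078352e-02 3.38188347e-02 4.20890820e-05]
```

Emit:
arm_command(plan=[{"tx": 0.094,"ty": 0.034,"tz": 0,"wx": 0,"wy": 0,"wz": 0,"jaw": -1},{"tx": 0.188,"ty": 0.068,"tz": 0,"wx": 0,"wy": 0,"wz": 0,"jaw": -1},{"tx": 0.188,"ty": 0.068,"tz": 0,"wx": 0,"wy": 0,"wz": 0,"jaw": -1},{"tx": 0.188,"ty": 0.068,"tz": 0,"wx": 0,"wy": 0,"wz": 0,"jaw": -1}])

```text
time: 17.8
tool_pos: [616.3, 46.0, 285.3]
tcp_rot: [-1.574, 1.226, -1.464]
contact_force: [1.5, 4.4, -3.1]
grip_width: 23.4
```

Emit:
arm_command(plan=[{"tx": 0.235,"ty": 0.085,"tz": 0,"wx": 0,"wy": 0,"wz": 0,"jaw": -1},{"tx": 0.235,"ty": 0.085,"tz": 0,"wx": 0,"wy": 0,"wz": 0,"jaw": -1},{"tx": 0.235,"ty": 0.085,"tz": 0,"wx": 0,"wy": 0,"wz": 0,"jaw": -1},{"tx": 0.235,"ty": 0.085,"tz": 0,"wx": 0,"wy": 0,"wz": 0,"jaw": -1},{"tx": 0.235,"ty": 0.085,"tz": 0,"wx": 0,"wy": 0,"wz": 0,"jaw": -1},{"tx": 0.235,"ty": 0.085,"tz": 0,"wx": 0,"wy": 0,"wz": 0,"jaw": -1}])

```text
time: 18.4
tool_pos: [616.3, 46.1, 270.3]
tcp_rot: [-1.574, 1.226, -1.463]
contact_force: [1.8, 5.6, -3.2]
grip_width: 23.2
```

Run:
```python
from h import *
o=st()
t=imaging.capture('scene');cv2.imwrite('pics/s14.png',cv2.resize(t[130:270,210:390],None,fx=4.2,fy=4.2,interpolation=cv2.INTER_CUBIC))
t=imaging.capture('top');cv2.imwrite('pics/t14.png',cv2.resize(t[120:240,130:280],None,fx=5,fy=5,interpolation=cv2.INTER_CUBIC))
```

```text
t 18.4 tcp [616.3  46.1 270.3] rot [-1.574  1.226 -1.463] F [ 1.8  5.6 -3.2] M [ 1.26 -0.59  0.56] w 23.2 q [ 0.113  0.523  1.225 -0.35   1.406  0.062]
```

View pics/s14.png

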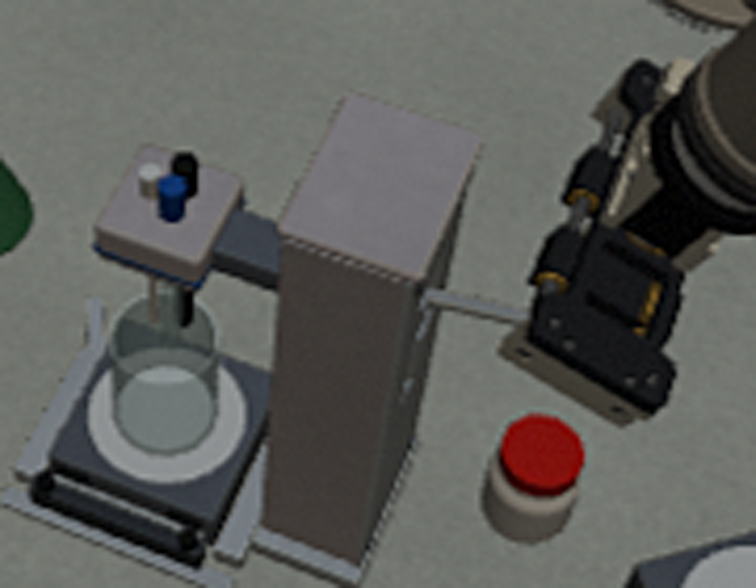

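View pics/t14.png

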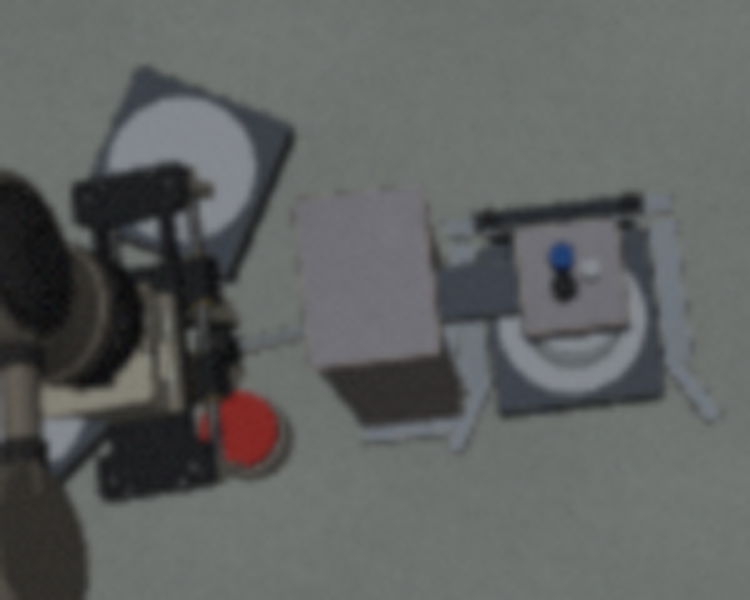

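Run:
```python
from h import *
im=cv2.imread('pics/s14.png')
# beaker base disc & rim by eye: rim ellipse
for nm,c,z in(('rim',(162,335),130),('base',(166,410),42)):
    w=onz('scene',*ex((210,130),4.2,c),z);print(nm,w,w2s(w))
print((proj('scene',[s2w(0,0,130),s2w(0,0,128)])-[210,130])*4.2)
cv2.imwrite('pics/s14c.png',cv2.resize(im[260:470,60:300],None,fx=3.2,fy=2.8))
```

```text
rim [ 665.83079243 -174.90107585  130.        ] [ 4.00288731 -3.33899645]
base [ 665.54316125 -172.84181268   42.        ] [ 3.93266579 -1.26092873]
[[167.97680091 330.34619692]
 [167.99203992 332.13649243]]
```

View pics/s14c.png

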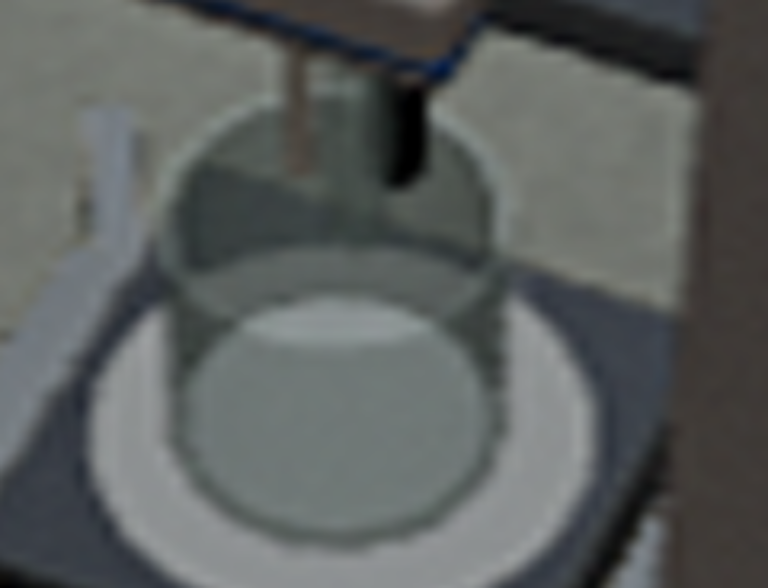

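Emit:
arm_command(plan=[{"tx": 0.235,"ty": 0.085,"tz": 0,"wx": 0,"wy": 0,"wz": 0,"jaw": -1},{"tx": 0.235,"ty": 0.085,"tz": 0,"wx": 0,"wy": 0,"wz": 0,"jaw": -1},{"tx": 0.235,"ty": 0.085,"tz": 0,"wx": 0,"wy": 0,"wz": 0,"jaw": -1},{"tx": 0.235,"ty": 0.085,"tz": 0,"wx": 0,"wy": 0,"wz": 0,"jaw": -1},{"tx": 0.235,"ty": 0.085,"tz": 0,"wx": 0,"wy": 0,"wz": 0,"jaw": -1},{"tx": 0.235,"ty": 0.085,"tz": 0,"wx": 0,"wy": 0,"wz": 0,"jaw": -1},{"tx": 0.188,"ty": 0.068,"tz": 0,"wx": 0,"wy": 0,"wz": 0,"jaw": -1}])

```text
time: 19.2
tool_pos: [616.3, 46.0, 253.3]
tcp_rot: [-1.573, 1.226, -1.463]
contact_force: [1.4, 5.3, -1.8]
grip_width: 23.4
```

Emit:
arm_command(plan=[{"tx": 0.094,"ty": 0.034,"tz": 0,"wx": 0,"wy": 0,"wz": 0,"jaw": -1},{"tx": 0.094,"ty": 0.034,"tz": 0,"wx": 0,"wy": 0,"wz": 0,"jaw": -1}])

```text
time: 19.4
tool_pos: [616.3, 46.0, 251.3]
tcp_rot: [-1.573, 1.226, -1.463]
contact_force: [1.9, 6.0, -3.0]
grip_width: 23.4
```

Emit:
arm_command(plan=[{"tx": 0.094,"ty": 0.034,"tz": 0,"wx": 0,"wy": 0,"wz": 0,"jaw": -1}])

```text
time: 19.5
tool_pos: [616.3, 46.0, 250.4]
tcp_rot: [-1.573, 1.226, -1.463]
contact_force: [0.9, 6.1, 1.6]
grip_width: 23.5
```

Emit:
arm_command(plan=[{"tx": 0.094,"ty": 0.034,"tz": 0,"wx": 0,"wy": 0,"wz": 0,"jaw": -1}])

```text
time: 19.6
tool_pos: [616.5, 46.1, 250.3]
tcp_rot: [-1.57, 1.225, -1.459]
contact_force: [-0.4, 7.0, 4.8]
grip_width: 23.3
```

Emit:
arm_command(plan=[{"tx": -0.063,"ty": 0.027,"tz": 0.315,"wx": 0,"wy": 0,"wz": 0,"jaw": -1},{"tx": -0.014,"ty": 0.037,"tz": 0.316,"wx": 0,"wy": 0,"wz": 0,"jaw": -1},{"tx": -0.011,"ty": 0.03,"tz": 0.317,"wx": 0,"wy": 0,"wz": 0,"jaw": -1},{"tx": -0.009,"ty": 0.023,"tz": 0.317,"wx": 0,"wy": 0,"wz": 0,"jaw": -1}])

```text
time: 20.0
tool_pos: [626.5, 48.6, 250.2]
tcp_rot: [-1.588, 1.226, -1.48]
contact_force: [-7.8, 8.2, 2.7]
grip_width: 23.2
```

Emit:
arm_command(plan=[{"tx": -0.006,"ty": 0.016,"tz": 0.318,"wx": 0,"wy": 0,"wz": 0,"jaw": -1},{"tx": -0.004,"ty": 0.009,"tz": 0.318,"wx": 0,"wy": 0,"wz": 0,"jaw": -1},{"tx": -0.001,"ty": 0.002,"tz": 0.318,"wx": 0,"wy": 0,"wz": 0,"jaw": -1},{"tx": 0.001,"ty": -0.005,"tz": 0.318,"wx": 0,"wy": 0,"wz": 0,"jaw": -1},{"tx": 0.004,"ty": -0.012,"tz": 0.318,"wx": 0,"wy": 0,"wz": 0,"jaw": -1}])

```text
time: 20.5
tool_pos: [642.7, 50.3, 250.1]
tcp_rot: [-1.587, 1.225, -1.478]
contact_force: [-6.0, 4.7, 0.2]
grip_width: 22.9
```

Emit:
arm_command(plan=[{"tx": 0.007,"ty": -0.019,"tz": 0.318,"wx": 0,"wy": 0,"wz": 0,"jaw": -1},{"tx": 0.009,"ty": -0.026,"tz": 0.317,"wx": 0,"wy": 0,"wz": 0,"jaw": -1},{"tx": 0.012,"ty": -0.033,"tz": 0.316,"wx": 0,"wy": 0,"wz": 0,"jaw": -1},{"tx": 0.014,"ty": -0.04,"tz": 0.315,"wx": 0,"wy": 0,"wz": 0,"jaw": -1}])

```text
time: 20.9
tool_pos: [655.5, 50.8, 249.0]
tcp_rot: [-1.589, 1.226, -1.48]
contact_force: [-4.0, 5.7, -2.2]
grip_width: 23.1
```

Emit:
arm_command(plan=[{"tx": 0.017,"ty": -0.047,"tz": 0.314,"wx": 0,"wy": 0,"wz": 0,"jaw": -1}])

```text
time: 21.0
tool_pos: [658.7, 50.9, 249.0]
tcp_rot: [-1.588, 1.227, -1.479]
contact_force: [-4.1, 7.0, -2.0]
grip_width: 23.3
```

Run:
```python
from h import *
o=st();Q=R.from_euler('xyz',o['tcp_rot']).as_matrix();p=o['tool_pos'];g=p+3*Q[:,0];w=w2s(g);print(g,w,'q',.165-np.arctan2(w[0],w[1]-85),np.hypot(w[0],w[1]-85))
print('down1mm',Q.T@[0,0,-.1])
```

```text
t 21.0 tcp [658.7  50.9 249. ] rot [-1.588  1.227 -1.479] F [-4.1  7.  -2. ] M [ 1.39  0.44 -0.73] w 23.3 q [ 0.113  0.622  1.109 -0.348  1.427  0.057]
[658.81521385  49.87833013 246.12642967] [ 20.58443975 220.93773399] q 0.014716209792388246 137.48740553678715
down1mm [0.09414053 0.03372265 0.00058618]
```

Emit:
arm_command(plan=[{"tx": 0.05,"ty": 0.01,"tz": 0.15,"wx": 0,"wy": 0,"wz": 0,"jaw": -1},{"tx": 0.094,"ty": 0.034,"tz": 0,"wx": 0,"wy": 0,"wz": 0,"jaw": -1},{"tx": 0.188,"ty": 0.068,"tz": 0,"wx": 0,"wy": 0,"wz": 0,"jaw": -1},{"tx": 0.188,"ty": 0.068,"tz": 0,"wx": 0,"wy": 0,"wz": 0,"jaw": -1},{"tx": 0.235,"ty": 0.085,"tz": 0,"wx": 0,"wy": 0,"wz": 0,"jaw": -1},{"tx": 0.235,"ty": 0.085,"tz": 0,"wx": 0,"wy": 0,"wz": 0,"jaw": -1}])

```text
time: 21.6
tool_pos: [660.3, 50.8, 238.5]
tcp_rot: [-1.586, 1.226, -1.477]
contact_force: [-2.9, 5.5, -2.4]
grip_width: 23.3
```

Emit:
arm_command(plan=[{"tx": 0.235,"ty": 0.085,"tz": 0,"wx": 0,"wy": 0,"wz": 0,"jaw": -1},{"tx": 0.235,"ty": 0.085,"tz": 0,"wx": 0,"wy": 0,"wz": 0,"jaw": -1},{"tx": 0.235,"ty": 0.085,"tz": 0,"wx": 0,"wy": 0,"wz": 0,"jaw": -1},{"tx": 0.235,"ty": 0.085,"tz": 0,"wx": 0,"wy": 0,"wz": 0,"jaw": -1},{"tx": 0.235,"ty": 0.085,"tz": 0,"wx": 0,"wy": 0,"wz": 0,"jaw": -1},{"tx": 0.235,"ty": 0.085,"tz": 0,"wx": 0,"wy": 0,"wz": 0,"jaw": -1}])

```text
time: 22.2
tool_pos: [660.3, 50.8, 223.5]
tcp_rot: [-1.586, 1.226, -1.477]
contact_force: [-2.4, 6.2, -2.9]
grip_width: 23.4
```

Emit:
arm_command(plan=[{"tx": 0.235,"ty": 0.085,"tz": 0,"wx": 0,"wy": 0,"wz": 0,"jaw": -1},{"tx": 0.235,"ty": 0.085,"tz": 0,"wx": 0,"wy": 0,"wz": 0,"jaw": -1},{"tx": 0.235,"ty": 0.085,"tz": 0,"wx": 0,"wy": 0,"wz": 0,"jaw": -1},{"tx": 0.188,"ty": 0.068,"tz": 0,"wx": 0,"wy": 0,"wz": 0,"jaw": -1}])

```text
time: 22.6
tool_pos: [660.2, 50.8, 213.9]
tcp_rot: [-1.587, 1.226, -1.478]
contact_force: [-3.8, 5.5, -2.8]
grip_width: 23.3
```

Run:
```python
from h import *
st()
t=imaging.capture('scene');cv2.imwrite('pics/s15.png',cv2.resize(t[130:270,210:390],None,fx=4.2,fy=4.2,interpolation=cv2.INTER_CUBIC))
```

```text
t 22.6 tcp [660.2  50.8 213.9] rot [-1.587  1.226 -1.478] F [-3.8  5.5 -2.8] M [ 1.35  0.3  -0.62] w 23.3 q [ 0.112  0.648  1.159 -0.353  1.356  0.083]
```

View pics/s15.png

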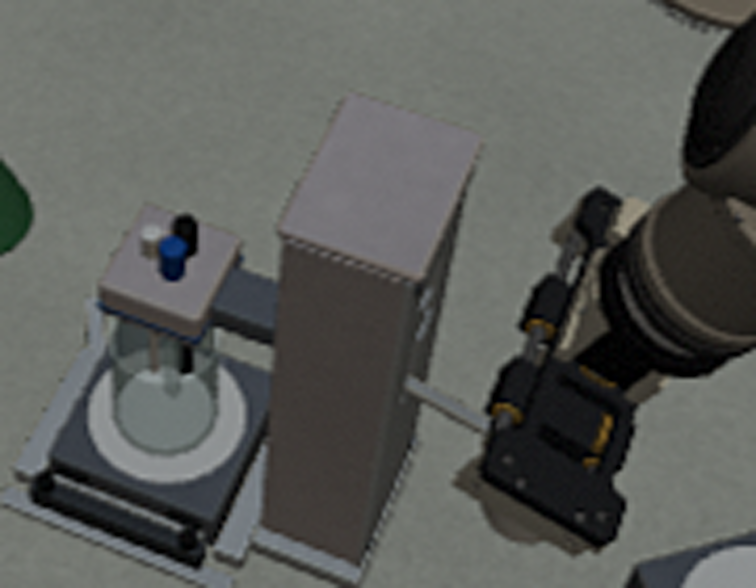

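Emit:
arm_command(plan=[{"tx": 0.141,"ty": 0.051,"tz": 0,"wx": 0,"wy": 0,"wz": 0,"jaw": -1},{"tx": 0.141,"ty": 0.051,"tz": 0,"wx": 0,"wy": 0,"wz": 0,"jaw": -1},{"tx": 0.094,"ty": 0.034,"tz": 0,"wx": 0,"wy": 0,"wz": 0,"jaw": -1}])

```text
time: 22.95
tool_pos: [660.2, 50.8, 210.0]
tcp_rot: [-1.587, 1.226, -1.478]
contact_force: [-3.3, 6.9, -3.0]
grip_width: 23.1
```

Emit:
arm_command(plan=[{"tx": 0.094,"ty": 0.034,"tz": 0,"wx": 0,"wy": 0,"wz": 0,"jaw": -1},{"tx": 0.094,"ty": 0.034,"tz": 0,"wx": 0,"wy": 0,"wz": 0,"jaw": -1}])

```text
time: 23.15
tool_pos: [660.2, 50.8, 208.0]
tcp_rot: [-1.587, 1.226, -1.478]
contact_force: [-2.5, 5.7, -2.5]
grip_width: 23.2
```

Emit:
arm_command(plan=[{"tx": 0.094,"ty": 0.034,"tz": 0,"wx": 0,"wy": 0,"wz": 0,"jaw": -1}])

```text
time: 23.25
tool_pos: [660.3, 50.8, 207.8]
tcp_rot: [-1.584, 1.226, -1.475]
contact_force: [-3.9, 7.8, 3.6]
grip_width: 23.4
```

Emit:
arm_command(plan=[{"tx": 0.094,"ty": 0.034,"tz": 0,"wx": 0,"wy": 0,"wz": 0,"jaw": -1}])

```text
time: 23.35
tool_pos: [660.4, 50.8, 207.6]
tcp_rot: [-1.582, 1.226, -1.473]
contact_force: [-5.0, 8.2, 6.9]
grip_width: 23.3
```

Emit:
arm_command(plan=[{"tx": -0.04,"ty": 0.08,"tz": -0.04,"wx": 0,"wy": 0,"wz": 0,"jaw": -1},{"tx": 0,"ty": 0,"tz": 0,"wx": 0,"wy": 0,"wz": 0,"jaw": -1}])

```text
time: 23.55
tool_pos: [660.4, 50.8, 207.6]
tcp_rot: [-1.579, 1.224, -1.471]
contact_force: [-4.6, 4.7, 2.4]
grip_width: 23.3
```

Emit:
arm_command(plan=[{"tx": 0,"ty": 0,"tz": 0,"wx": 0,"wy": 0,"wz": 0,"jaw": 0.2},{"tx": 0,"ty": 0,"tz": 0,"wx": 0,"wy": 0,"wz": 0,"jaw": 0.2},{"tx": 0,"ty": 0,"tz": 0,"wx": 0,"wy": 0,"wz": 0,"jaw": 0.2},{"tx": 0,"ty": 0,"tz": 0,"wx": 0,"wy": 0,"wz": 0,"jaw": 0.2},{"tx": 0,"ty": 0,"tz": 0,"wx": 0,"wy": 0,"wz": 0,"jaw": 0.2},{"tx": 0,"ty": 0,"tz": 0,"wx": 0,"wy": 0,"wz": 0,"jaw": 0.2}])

```text
time: 24.15
tool_pos: [661.6, 50.1, 207.4]
tcp_rot: [-1.574, 1.223, -1.464]
contact_force: [-0.7, 0.4, -0.1]
grip_width: 54.8
```

Run:
```python
from h import *
st()
```

```text
t 24.15 tcp [661.6  50.1 207.4] rot [-1.574  1.223 -1.464] F [-0.7  0.4 -0.1] M [ 0.16 -0.09 -0.01] w 54.8 q [ 0.112  0.653  1.169 -0.358  1.337  0.089]
```

Released, with no load on the tool. I'll withdraw along the tool axis and look.

Emit:
arm_command(plan=[{"tx": -0.5,"ty": 0,"tz": 0,"wx": 0,"wy": 0,"wz": 0,"jaw": 0.2},{"tx": -1.5,"ty": 0,"tz": 0,"wx": 0,"wy": 0,"wz": 0,"jaw": 0.2},{"tx": -2.5,"ty": 0,"tz": 0,"wx": 0,"wy": 0,"wz": 0,"jaw": 0.2},{"tx": -3,"ty": 0,"tz": 0,"wx": 0,"wy": 0,"wz": 0,"jaw": 0.2},{"tx": -3,"ty": 0,"tz": 0,"wx": 0,"wy": 0,"wz": 0,"jaw": 0.2},{"tx": -3,"ty": 0,"tz": 0,"wx": 0,"wy": 0,"wz": 0,"jaw": 0.2},{"tx": -3,"ty": 0,"tz": 0,"wx": 0,"wy": 0,"wz": 0,"jaw": 0.2},{"tx": 0,"ty": 0,"tz": 0,"wx": 0,"wy": 0,"wz": 0,"jaw": 0.2}])

```text
time: 24.95
tool_pos: [656.2, 107.5, 367.9]
tcp_rot: [-1.547, 1.224, -1.438]
contact_force: [-0.3, -0.0, -0.2]
grip_width: 55.0
```

Run:
```python
from h import *
st()
t=imaging.capture('scene');cv2.imwrite('pics/s16.png',cv2.resize(t[140:270,200:360],None,fx=4.8,fy=4.6,interpolation=cv2.INTER_CUBIC))
cv2.imwrite('pics/s16b.png',cv2.resize(t[190:270,200:310],None,fx=7,fy=7,interpolation=cv2.INTER_CUBIC))
k=lambda q,z:s2w(135*np.sin(.165-q),85+135*np.cos(.165-q),z)
print((proj('scene',[k(0,224),k(0,168)])-[200,140])*[4.8,4.6])
t=imaging.capture('top');cv2.imwrite('pics/t16.png',cv2.resize(t[130:240,150:290],None,fx=5.5,fy=5.4,interpolation=cv2.INTER_CUBIC))
```

```text
t 24.95 tcp [656.2 107.5 367.9] rot [-1.547  1.224 -1.438] F [-0.3 -0.  -0.2] M [ 0.22 -0.01  0.01] w 55.0 q [ 0.198  0.607  0.822 -0.35   1.727  0.036]
[[639.09640624 395.12188559]
 [621.52134416 451.78552984]]
```

View pics/s16.png

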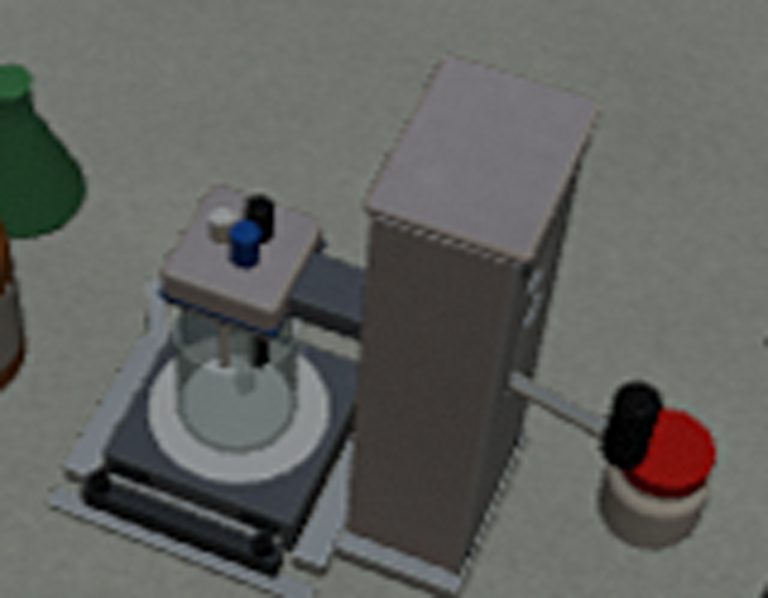

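View pics/s16b.png

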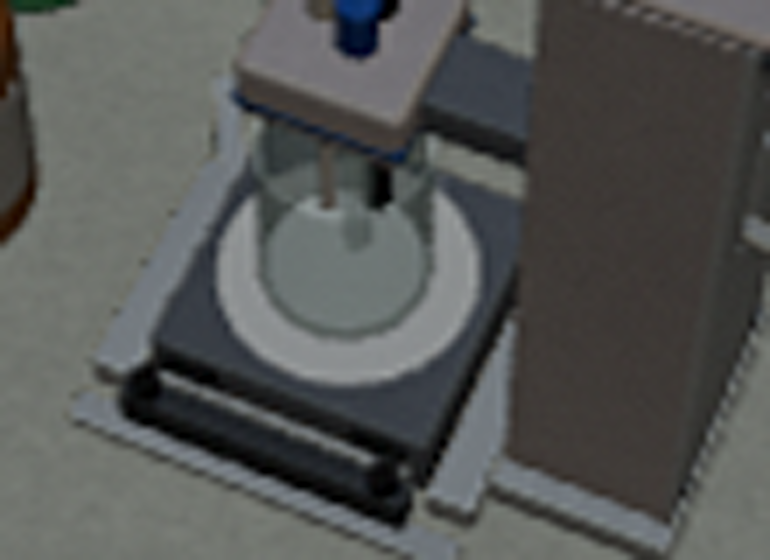

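View pics/t16.png

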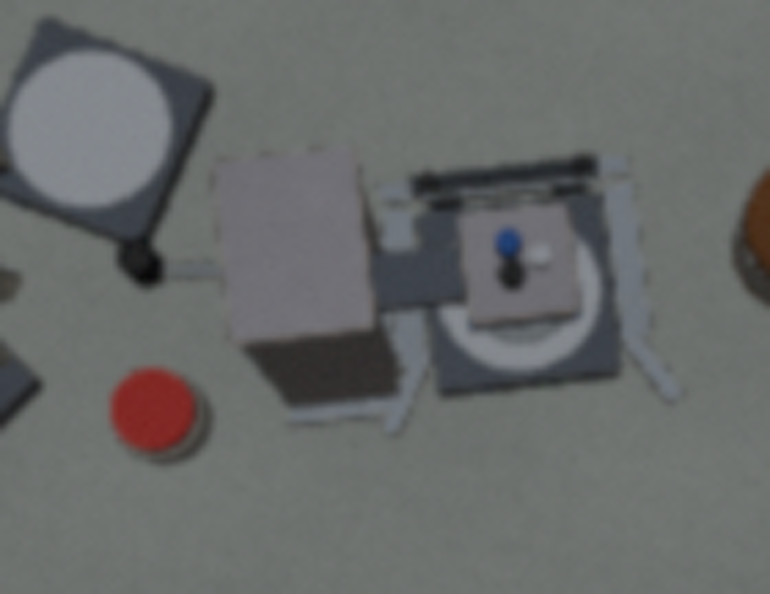

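Run:
```python
from h import *
a=cv2.imread('pics/s9.png',0)[320:500,100:460].astype(np.float32);b=cv2.imread('pics/s16b.png',0)[320:500,100:460].astype(np.float32)
print('shift px(7x)',cv2.phaseCorrelate(a,b))
st();print(bot.close_job())
```

```text
shift px(7x) ((-0.003994078505826337, 0.00469765520205101), 0.9060082254292052)
t 25.05 tcp [655.6 106.4 363.2] rot [-1.569  1.224 -1.46 ] F [ 0.5  0.3 -0.2] M [ 0.14 -0.08 -0.06] w 55.0 q [ 0.197  0.61   0.829 -0.35   1.724  0.037]
the job is handed in; nothing more can be done
None
```

The job is done and handed in at 25 s: the stirrer is fully home against the rear stop and the probes are fully lowered inside the beaker. No verdict was reported.

- **Stirrer:** I pushed the one carrying the beaker, at top-view pixel (250, 227). It was the nearest to the base and the only one at the mouth. Two fingertips with the hand leaned back 35° slid it between the rails until the stop went rigid. The force rose from about 6 N to 19 N, with almost no further travel over the last 1.5 mm commanded. After I let go, an image comparison showed no shift of the stirrer or buffer.
- **Lever:** I held the knob through the whole gate and never let go. I felt the middle ledge about 42 mm down and the bottom at 85 mm. I released it only once it was resting on the bottom.
- **Last pictures:** the probes are inside the beaker with no sign of touching the glass. The beaker is about 4 mm off the probe axis, against about 15 mm of clearance. The jar and flask looked undisturbed, and so did what the last crops showed of the bottle. The tool force was near zero, with the hand clear of everything.

No check failed. Two things stood out:
- The first move command was refused for missing keys before anything moved.
- The knob carried a side force of up to about 8 N during the lever work, which I mostly eased before opening the jaws.

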